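# Swap the carafe and the jar in the table caddy and stopper the carafe

### The arm

A 6-joint arm with a two-finger parallel gripper is mounted at the origin on the work surface. World frame = base frame: x ahead of the robot, y to its left, z up, the work surface at z = 0. Lengths are in mm, angles in rad, forces in N, time in s.
With the tool pointing down it reaches from about 350 to 775 mm from the base axis. Payload 5.5 kg.
Tool frame: the origin (TCP) lies at the very end of the fingers, on their centre line; the grasp point (between the pads) lies 19 mm behind it; y points along the fingers, x is the direction in which the jaws open and shut, and the axes are right-handed (so a half turn about y gives the same grasp; the last joint's range is limited). The gripper opens to 85 mm and grips with 20 to 120 N. Pads are 22 mm wide; open, the fingers measure 114 mm over their backs; the gripper's body (76 mm by 85 mm) begins 54 mm behind the grasp point. The pads swing forward as they close: fully open they stand 13 mm farther back than shut.
Start: joints at [-1.423, 0.313, 0.046, 1.304, 0, 1.431], TCP at [163.205, -551.395, 231.323] pointing down, gripper open.
Joint ranges: [-2.76, 2.76], [-0.86, 1.69], [-1.03, 1.26], [-2.2, 2.34], [-1.47, 1.5], [-3.14, 3.14]. Speed limits (rad/s): [2.57, 2.57, 3.14, 3.14, 3.14, 3.14].

### API

Orientations are given as a unit quaternion [x, y, z, w].
In Python, from cell import bot, capture, get_calibration gives the robot as it stands.
- The arm moves only by the tool arm_command, never from a script. Its arguments are lists of equal length, an entry for each row: "gripper": the finger opening in cm, from 0 to 8.54; "offset": the shift along the tool's x, y, z in cm, a list of three; "rot": the turn, a rotation vector about the tool's x, y, z in rad, a list of three. In form: {"gripper": [gripper, ...], "offset": [[tx, ty, tz], ...], "rot": [[wx, wy, wz], ...]}. A call has 1 to 5 rows; each row shifts and turns the pose as measured when the row begins, along the tool's axes as they then stand; what a row does not reach is not made up. A row lasts 1/12 s, in which the tool goes at most 41.7 mm and 7.16 degrees, less where a joint would pass 70% of its speed; a pose out of reach is approached as far as the arm can. A call with a gripper value outside its range is refused whole. The fingers move at their own pace and stop on an object; the grip force is fixed at half the most. Time passes only in rows, so rows that do not move let the fingers close. It gives the time, the measured TCP pose, the force and the opening at its end, in the units of the state.
- bot.observe(): the state, without advancing time (a new reading comes with each control period).
- capture(name): name is "side" or "top"; returns (picture, depth): 384x512x3 uint8, red, green, blue; 384x512 float32, mm along the optical axis (not along the pixel's ray), 0 where there is no reading.
- get_calibration(name): a dict with "fovy" (degrees; the focal length in pixels is half the picture's height over the tangent of half this angle, whatever the lens; pixels are square), "cx", "cy" (the principal point, pixels), "cam_to_world" (4x4, takes a point from camera to world coordinates). Camera axes: x right, y down, z forward; pixel columns grow to the right and rows downward; lengths in mm; the calibration is good to about 2 mm. A picture is of the moment at which its call begins. get_calibration takes no time and is no camera call.
- bot.hand_in(): hands the job in, once; it reports no verdict.
The state is a dict: "clock": time; "joints": joint angles; "joint_velocities": joint speeds; "tau": joint torques, N m; "eef_pos": TCP position; "tool_rot": TCP orientation; "wrist_force": force on the tool from outside, world axes, zero at the start; "wrist_torque": the same for the moment, N m; "gripper_width": finger opening in mm.
Only numpy, scipy, OpenCV 4.12 (cv2) and the standard library are available. Lean on these libraries where they do the work, as an engineer would, in place of code of your own. Each camera call takes 0.05 s, during which the arm holds its last target. There are 200 camera calls.

### The job

Swap the places of the green carafe and the stoneware jar in the wooden caddy, so that each stands upright in the bay where the other one was, and close the carafe with the stopper from its slanted rest, pressed firmly home until its collar sits on the rim. Keep the carafe and the jar upright all the way and leave everything else where it is, the pepper mill in its bay too.

Things in the scene. Friction and masses are not known exactly. Their poses are not given: they have to be found in the camera images.
- caddy: Fixed low wooden tray on the table with three square bays in a row along its own y axis. 104 mm (x) by 302 mm (y); floor 8 mm thick, walls and dividers 10 mm thick and 30 mm high; bays 84 mm square inside, 94 mm apart. Origin: centre of its underside.
- bay0 (a point): Centre of the floor of the caddy's bay at its +y end, 8 mm above the table.
- bay1 (a point): Centre of the floor of the caddy's middle bay, 8 mm above the table.
- bay2 (a point): Centre of the floor of the caddy's bay at its -y end, 8 mm above the table.
- carafe: Green glass carafe, about 0.45 kg, in one of the bays: body 68 mm in diameter up to 95 mm, shoulder up to 138 mm, then a straight neck 37 mm in diameter to the rim at 190 mm. The mouth (29 mm) holds a black rubber sleeve, hole 22 mm, its top 1 to 4 mm below the rim; it grips the stopper and gives way downwards with stiff friction, some 7 N. Origin: centre of its underside, z up.
- carafe_mouth (a point): Centre of the carafe's mouth, at rim height.
- jar: Squat brown stoneware jar with its lid sealed on, about 0.4 kg, standing in another bay: body 64 mm in diameter, lid 66 mm in diameter from 72 to 82 mm, lid knob 26 mm at its widest (at 94 mm) with its top at 100 mm. Origin: centre of its underside, z up.
- stopper: Cork and pale wood stopper, 62 mm long, in the slanted rest, its z axis (tip to knob) leaning about 40 degrees. From the tip (origin): tapered plug 18 mm in diameter, 25 mm at z = 30; collar 34 mm from 30 to 36; round knob 28 mm from 36 to 62. Dropped in, it stops with its collar 9 to 12 mm above the carafe's rim; pressed home, the collar sits on the rim.
- stopper_knob (a point): Centre of the stopper's knob, 49 mm from the tip along its axis.
- rest: Fixed dark wooden rest for the stopper: base 85 by 70 by 12 mm with a slanted tube, 38 mm in outer and 28 mm in inner diameter, 36 mm long, whose axis leans 40 degrees from vertical towards the rest's own -x, its mouth centre about 52 mm above the table. Origin: centre of its underside.
- mill: Dark wooden pepper mill, 143 mm high, 50 mm in diameter, standing in the remaining bay; not to be moved. Origin: centre of its underside.
- dish: Small cream bowl, 90 mm in diameter, 35 mm high; not to be moved. Origin: centre of its underside.
- spice: Small amber spice jar, 44 mm in diameter, 85 mm high; not to be moved. Origin: centre of its underside.
- can: Plain steel can, 72 mm in diameter, 100 mm high; not to be moved. Origin: centre of its underside.
- mug: Dark brown mug, 80 mm in diameter, 90 mm high; not to be moved. Origin: centre of its underside.
- spoon: Wooden spoon, 240 mm long, lying on the table; not to be moved. Origin: under its middle.
There are look-alikes about, which are no part of the job. What is shaped like the jar but purple is not meant. What is shaped like the carafe but red is not meant.

How it is judged (in metres and radians):
At the end, for the whole second after the job is handed in: Carafe and jar each upright (0.1 rad) on a bay floor within 15 mm of its centre and over 70 mm from its start; stopper in the mouth, centred within 6 mm, straight within 0.12 rad, collar within 3.5 mm of the rim; all at rest; mill, dish, spice jar, can, mug and spoon within 20 mm of their starts (((horizontal distance between carafe and bay0 below 0.015 m and z of carafe in the frame of bay0 below 0.006 m) or (horizontal distance between carafe and bay1 below 0.015 m and z of carafe in the frame of bay1 below 0.006 m) or (horizontal distance between carafe and bay2 below 0.015 m and z of carafe in the frame of bay2 below 0.006 m)) and ((horizontal distance between jar and bay0 below 0.015 m and z of jar in the frame of bay0 below 0.006 m) or (horizontal distance between jar and bay1 below 0.015 m and z of jar in the frame of bay1 below 0.006 m) or (horizontal distance between jar and bay2 below 0.015 m and z of jar in the frame of bay2 below 0.006 m)) and distance of each of carafe, jar from where it was at the start of the episode above 0.07 m and angle between each of carafe, jar's own z axis and vertical below 0.1 rad and horizontal distance between stopper and carafe_mouth below 0.006 m and z of stopper_knob in the frame of carafe_mouth between 0.015 and 0.0225 m and angle between the z axis of stopper and the z axis of carafe, either way round below 0.12 rad and distance of each of mill, dish, spice, can, mug, spoon from where it was at the start of the episode below 0.02 m and linear speed of each of carafe, jar, stopper below 0.02 m/s); the robot touches nothing.
It fails at once if the carafe is tipped more than 0.6 rad (angle between carafe's own z axis and vertical above 0.6 rad).
It fails at once if the jar is tipped more than 0.6 rad (angle between jar's own z axis and vertical above 0.6 rad).
It fails at once if the mill is knocked over (angle between mill's own z axis and vertical above 0.6 rad).
It also fails if it takes over 67 s, if anything falls off the work surface, if the arm or the gripper's body presses on something with over 40 N, if the wrist force passes 120 N, or if a joint passes its speed limit or range.

## Working session

There is one attempt and no reset: what is moved stays moved. The work goes in short steps, Python scripts to look and compute and a tool call to move; the robot and the scene stay as the last step left them, time stands still between calls to the robot, and variables do not carry over. Pictures are saved under pics/ and viewed, about 8 in all and at most 12, crops included, and the job is handed in when it is done.

Besides the shell and the picture viewer there is one more tool, called as name(argument=value, ...) on one line, values as JSON. arm_command: Moves the arm, as the interface text tells. Its arguments: {"type":"object","properties":{"gripper":{"type":"array"},"offset":{"type":"array"},"rot":{"type":"array"}},"required":["gripper","offset","rot"]}

```bash
mkdir -p pics; ls; cat > h.py <<'E'
import numpy as np, cv2
from cell import bot, capture, get_calibration
def cloud(name):
    im,d=capture(name); c=get_calibration(name); f=im.shape[0]/2/np.tan(np.radians(c['fovy'])/2)
    v,u=np.mgrid[:im.shape[0],:im.shape[1]]
    P=np.stack([(u-c['cx'])/f*d,(v-c['cy'])/f*d,d,np.ones_like(d)],-1)@np.array(c['cam_to_world']).T
    return im,d,P[...,:3]
E
python3 - <<'E'
from h import *
for n in('side','top'):
    im,d,P=cloud(n); np.savez(f'/tmp/{n}0.npz',im=im,d=d,P=P)
    cv2.imwrite(f'pics/{n}0.png',cv2.resize(im[...,::-1],(768,576)))
    c=get_calibration(n); print(n,c['fovy'],c['cx'],c['cy'],np.round(c['cam_to_world'],3).tolist(),(d==0).mean())
print(bot.observe())
E
```

```text
pics
side 52.540783372047635 253.59404762661836 190.31246807010749 [[-0.953, -0.224, 0.205, 279.402], [-0.303, 0.657, -0.69, 785.002], [0.02, -0.72, -0.694, 942.614], [0.0, 0.0, 0.0, 1.0]] 0.0040283203125
top 44.599367806011 254.68056553671596 197.33909721612008 [[0.027, -0.997, 0.077, 425.96], [-1.0, -0.027, 0.003, 2.351], [-0.001, -0.077, -0.997, 1574.234], [0.0, 0.0, 0.0, 1.0]] 0.0038706461588541665
{'clock': 0.1, 'joints': array([-1.42256588e+00,  3.13984274e-01,  4.51199734e-02,  1.30361540e+00,
        3.54905093e-05,  1.43118231e+00]), 'joint_velocities': array([-2.11542823e-04, -1.48701193e-03,  5.31139631e-04,  1.41677009e-03,
       -8.48576311e-04,  9.45799218e-05]), 'tau': array([ 2.89740696e-03, -4.81724918e+01,  2.99244815e+01,  1.26495064e-02,
       -1.70469657e-04,  9.98799464e-06]), 'eef_pos': array([ 163.16115709, -550.89889393,  230.47569561]), 'tool_rot': array([-0.56611533,  0.42353127, -0.42270363,  0.5669712 ]), 'wrist_force': array([ 0.70588826,  0.44587252, -0.32115869]), 'wrist_torque': array([ 0.01677383,  0.04680039, -0.06936448]), 'gripper_width': 85.35532134881471}
```

View pics/top0.png

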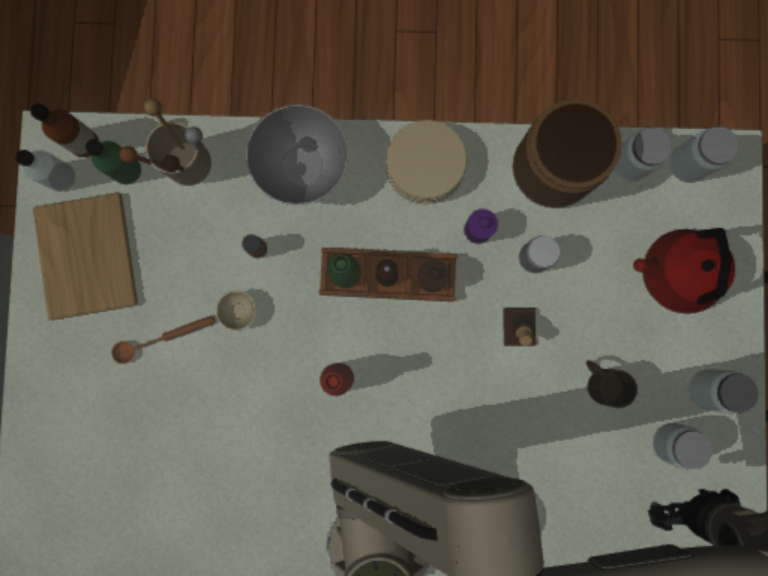

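View pics/side0.png

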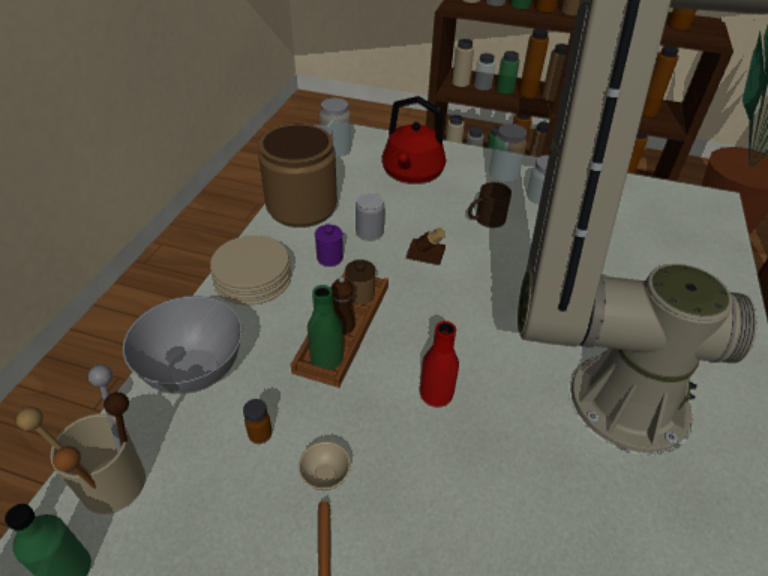

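Top view (768-px scale): caddy (388,274), with the carafe in its left bay (343,268), mill in the middle (387,270) and jar on the right (434,273). The rest with the stopper is at (520,328).

Look-alikes: the purple jar (481,226) and red carafe (337,380) are the wrong colour. The green capped bottle (110,160) has a different shape and stands outside the caddy. The green carafe and brown jar in the caddy are the ones that fit the description.

```bash
python3 - <<'E'
from h import *
T=np.load('/tmp/top0.npz'); S=np.load('/tmp/side0.npz')
a=cv2.resize(T['im'][145:245,200:375,::-1],None,fx=4,fy=4); b=S['im'][135:275,185:315,::-1]
b=cv2.resize(b,None,fx=3,fy=3)
out=np.zeros((600,800,3),np.uint8); 
a=cv2.resize(a,(400,228)); b=cv2.resize(b,(390,420)); out[:228,:400]=a; out[:420,405:795]=b
cv2.imwrite('pics/crop1.png',out[:420])
for n,D in(('top',T),('side',S)):
    P=D['P'];v,u=np.mgrid[:384,:512]
    tb=P[(abs(P[...,0]-450)<150)&(abs(P[...,1])<300)&(abs(P[...,2])<10)]; print(n,'table z',np.median(tb[:,2]))
    def q(nm,m):
        p=P[m]
        if len(p)<4: print(nm,len(p));return
        r=cv2.minAreaRect(p[:,:2].astype(np.float32)); print(nm,len(p),'mean',p.mean(0).round(1),'rect',np.round(r[0],1),np.round(r[1],1),round(r[2],1),'zmax',p[:,2].max().round(1))
    X,Y,Z=P[...,0],P[...,1],P[...,2]
    near=(X>480)&(X<700)&(Y>-160)&(Y<170)
    # caddy rim
    cm=near&(Z>22)&(Z<36)&(T['im'][...,0]>-1)
    im=D['im'].astype(int); wood=im[...,0]>im[...,2]+15
    nc,l,st,_=cv2.connectedComponentsWithStats((cm&wood).astype(np.uint8),connectivity=8)
    k=1+np.argmax(st[1:,4]); q('caddy rim',l==k)
    q('carafe rim',near&(Z>185)&(Z<203)&(Y>40)); q('carafe body',near&(Z>60)&(Z<95)&(Y>20)&(im[...,1]>im[...,0]+10))
    q('mill',near&(Z>130)&(abs(Y)<45)&(Z<160))
    q('jar lid',near&(Z>82)&(Z<94)&(Y<-35)); q('knob',near&(Z>100)&(Z<112)&(Y<-35))
    r=(X>380)&(X<540)&(Y>-250)&(Y<-130)
    q('rest base',r&(Z>8)&(Z<18)); q('rest hi',r&(Z>30)); q('stop top',r&(Z>70))
E
```

```text
top table z -0.7838484133410475
caddy rim 832 mean [594.9  -2.8  28.7] rect [594.8  -3.3] [302.4 104.5] 88.7 zmax 36.0
carafe rim 83 mean [594.6  91.6 194.4] rect [594.8  91.5] [34.2 32.8] 2.4 zmax 202.6
carafe body 0
mill 104 mean [592.8  -0.7 137.4] rect [592.6   1. ] [34.3 37.2] 1.3 zmax 151.4
jar lid 254 mean [588.8 -99.3  88.8] rect [589.1 -99.8] [65.1 61.1] 2.2 zmax 93.8
knob 44 mean [588.5 -99.3 105. ] rect [588.8 -98.8] [22.8 22. ] 1.2 zmax 111.0
rest base 13 mean [ 465.5 -201.6    9. ] rect [ 466.1 -193.9] [107.1 138.3] 84.9 zmax 10.7
rest hi 1
stop top 0
side table z -0.23145186159030118
caddy rim 526 mean [575.6  46.1  28.6] rect [ 5.959e+02 -3.000e-01] [300.8 105.5] 88.8 zmax 35.5
carafe rim 122 mean [596.   94.4 193.9] rect [595.8  93.6] [36.2 35.5] 88.5 zmax 200.2
carafe body 173 mean [584.8 117.2  77.6] rect [587.1 114.8] [62.5 26.1] 22.7 zmax 95.0
mill 82 mean [592.7   7.1 138. ] rect [594.1   5. ] [36.  26.7] 21.3 zmax 152.3
jar lid 195 mean [587.9 -91.1  88.9] rect [590.1 -97.1] [61.9 66. ] 19.6 zmax 93.9
knob 37 mean [589.1 -95.7 106.5] rect [590.9 -96.1] [20.7 20.6] 76.3 zmax 111.5
rest base 0
rest hi 0
stop top 0
```

View pics/crop1.png

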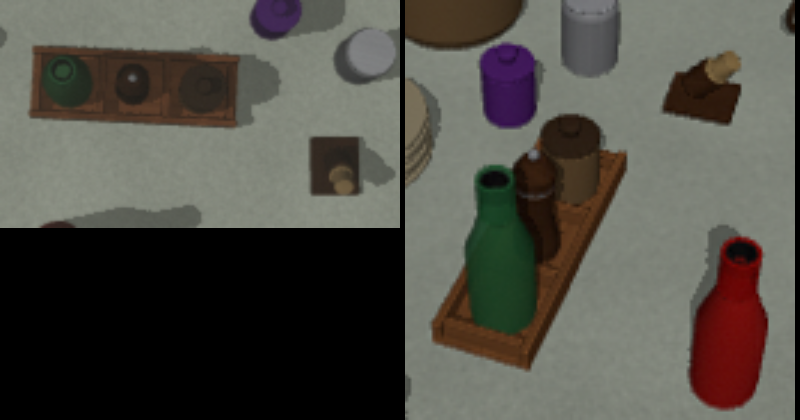

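Crop confirms it: the open green carafe is in the left bay, the brown lidded jar in the right bay, and the red and purple look-alikes stand outside the caddy. Next I measure the rest and stopper and plan the first move.

```bash
cat >> h.py <<'E'
from scipy.spatial.transform import Rotation as Ro
np.set_printoptions(suppress=True)
def pose(lean=0., az=0., jaw=90.):
    """tool y = approach (down, leaned 'lean' deg from straight down toward azimuth az), jaw x azimuth deg"""
    l,a,j=np.radians([lean,az,jaw]); y=np.array([np.sin(l)*np.cos(a),np.sin(l)*np.sin(a),-np.cos(l)])
    x=np.array([np.cos(j),np.sin(j),0]); x-=y*(x@y); x/=np.linalg.norm(x)
    return Ro.from_matrix(np.c_[x,y,np.cross(x,y)])
def plan(wps,step=36,ang=.11):
    """wps: list of (pos,Rot|None); prints rows of tool offset (cm) and turn"""
    s=bot.observe(); p=np.array(s['eef_pos']); R=Ro.from_quat(s['tool_rot'])
    print('clock',round(s['clock'],2),'at',p.round(1),'w',round(s['gripper_width'],1),'F',s['wrist_force'].round(1),'y',R.as_matrix()[:,1].round(3),'x',R.as_matrix()[:,0].round(3),'j5',s['joints'][3:].round(2))
    for q,Q in wps:
        q=np.array(q,float); Q=Q or R
        dr=(R.inv()*Q).as_rotvec(); n=max(1,int(np.ceil(max(np.linalg.norm(q-p)/step,np.linalg.norm(dr)/ang))))
        p0,R0=p,R
        off=[];rot=[]
        for i in range(1,n+1):
            pn=p0+(q-p0)*i/n; Rn=R0*Ro.from_rotvec(dr*i/n)
            off.append((R.inv().apply(pn-p)/10).round(2).tolist()); rot.append((R.inv()*Rn).as_rotvec().round(3).tolist()); p,R=pn,Rn
        print('->',q.round(1),n,'rows'); print(off); print(rot if np.linalg.norm(dr)>.004 else 'no rot')
E
python3 - <<'E'
from h import *
for n in('top','side'):
    D=np.load(f'/tmp/{n}0.npz');P=D['P'];im=D['im'].astype(int);X,Y,Z=P[...,0],P[...,1],P[...,2]
    r=(X>410)&(X<545)&(Y>-370)&(Y<-230)
    bm=r&(Z>7)&(Z<17)&(im.sum(-1)<220); p=P[bm]; print(n,len(p),[np.round(t,1) for t in cv2.minAreaRect(p[:,:2].astype(np.float32))])
    km=r&(Z>42); p=P[km]; print('pts hi',len(p),p.mean(0).round(1),p.min(0).round(1),p.max(0).round(1))
    pm=r&(im[...,0]>im[...,2]+35)&(im[...,0]>90)&(Z>45); p=P[pm]; print('pale',len(p),p.mean(0).round(1),p.min(0).round(1),p.max(0).round(1))
    from scipy.optimize import least_squares
    f=least_squares(lambda c:np.linalg.norm(p-c,axis=1)-14,p.mean(0)-[0,0,5],loss='soft_l1'); print('sphere',f.x.round(1),abs(f.fun).mean())
    for nm,(x0,x1,y0,y1,z0) in dict(can=(560,660,-420,-290,60),mug=(380,470,-500,-380,60),red=(380,450,60,150,150),purple=(620,720,-260,-160,60),spice=(600,660,250,330,60)).items():
        m=(X>x0)&(X<x1)&(Y>y0)&(Y<y1)&(Z>z0); p=P[m]; print(nm,len(p),p.mean(0).round(0) if len(p) else '')
plan([((330,-480,300),None),((480,-98,220),pose(0,0,0)),((590,-98,130),pose(0,0,0))])
E
```

```text
top 261 [array([ 488.7, -299.6]), array([80.6, 68.5]), np.float64(1.2)]
pts hi 182 [ 476.3 -297.5   63.5] [ 444.8 -318.6   42.5] [ 510.3 -280.    84.5]
pale 50 [ 461.5 -298.4   72.6] [ 447.9 -310.8   50.3] [ 483.5 -283.4   84.3]
sphere [ 464.6 -297.9   68.3] 2.9313073681109967
can 349 [ 635. -327.   95.]
mug 62 [ 396. -463.   77.]
red 2 [380. 100. 187.]
purple 276 [ 696. -202.   83.]
spice 119 [644. 290.  82.]
side 228 [array([ 488.4, -297.4]), array([84.7, 73.6]), np.float64(1.9)]
pts hi 142 [ 474.4 -290.8   60.9] [ 446.7 -317.5   42.1] [ 509.5 -275.2   83.1]
pale 69 [ 465.8 -291.6   67.7] [ 446.7 -310.5   48.3] [ 484.4 -282.3   83.1]
sphere [ 465.  -297.3   65.4] 2.939879708087922
can 258 [ 635. -317.   89.]
mug 58 [ 395. -461.   77.]
red 6 [381. 102. 177.]
purple 211 [ 695. -191.   80.]
spice 206 [643. 298.  80.]
clock 0.1 at [ 163.2 -550.9  230.5] w 85.4 F [ 0.7  0.4 -0.3] y [-0.     0.002 -1.   ] x [ 0.284 -0.959 -0.002] j5 [1.3  0.   1.43]
-> [ 330. -480.  300.] 6 rows
[[-0.35, -1.16, 3.0], [-0.35, -1.16, 3.0], [-0.35, -1.16, 3.0], [-0.35, -1.16, 3.0], [-0.35, -1.16, 3.0], [-0.35, -1.16, 3.0]]
no rot
-> [480. -98. 220.] 12 rows
[[-2.7, 0.67, 2.1], [-2.46, 0.67, 2.38], [-2.19, 0.67, 2.63], [-1.9, 0.67, 2.85], [-1.58, 0.67, 3.03], [-1.25, 0.67, 3.18], [-0.9, 0.67, 3.3], [-0.55, 0.67, 3.38], [-0.18, 0.67, 3.41], [0.18, 0.67, 3.41], [0.55, 0.67, 3.38], [0.9, 0.67, 3.3]]
[[-0.0, -0.107, -0.0], [-0.0, -0.107, -0.0], [-0.0, -0.107, -0.0], [-0.0, -0.107, -0.0], [-0.0, -0.107, -0.0], [-0.0, -0.107, -0.0], [-0.0, -0.107, -0.0], [-0.0, -0.107, -0.0], [-0.0, -0.107, -0.0], [-0.0, -0.107, -0.0], [-0.0, -0.107, -0.0], [-0.0, -0.107, -0.0]]
-> [590. -98. 130.] 4 rows
[[2.75, 2.25, -0.0], [2.75, 2.25, -0.0], [2.75, 2.25, -0.0], [2.75, 2.25, 0.0]]
no rot
```

```bash
python3 - <<'E'
from h import *
plan([((590,-98,215),pose(0,0,0))])
E
```

```text
clock 0.1 at [ 163.2 -550.9  230.5] w 85.4 F [ 0.7  0.4 -0.3] y [-0.     0.002 -1.   ] x [ 0.284 -0.959 -0.002] j5 [1.3  0.   1.43]
-> [590. -98. 215.] 18 rows
[[-1.74, 0.09, 2.99], [-1.52, 0.09, 3.1], [-1.3, 0.09, 3.2], [-1.07, 0.09, 3.29], [-0.83, 0.09, 3.36], [-0.59, 0.09, 3.41], [-0.34, 0.09, 3.44], [-0.1, 0.09, 3.46], [0.15, 0.09, 3.45], [0.39, 0.09, 3.43], [0.64, 0.09, 3.4], [0.88, 0.09, 3.34], [1.11, 0.09, 3.27], [1.34, 0.09, 3.19], [1.57, 0.09, 3.08], [1.78, 0.09, 2.96], [1.99, 0.09, 2.83], [2.19, 0.09, 2.68]]
[[-0.0, -0.071, -0.0], [-0.0, -0.071, -0.0], [-0.0, -0.071, -0.0], [-0.0, -0.071, -0.0], [-0.0, -0.071, -0.0], [-0.0, -0.071, -0.0], [-0.0, -0.071, -0.0], [-0.0, -0.071, -0.0], [-0.0, -0.071, -0.0], [-0.0, -0.071, -0.0], [-0.0, -0.071, -0.0], [-0.0, -0.071, -0.0], [-0.0, -0.071, -0.0], [-0.0, -0.071, -0.0], [-0.0, -0.071, -0.0], [-0.0, -0.071, -0.0], [-0.0, -0.071, -0.0], [-0.0, -0.071, -0.0]]
```

arm_command(gripper=[8.5, 8.5, 8.5, 8.5, 8.5], offset=[[-1.7, 0.1, 3], [-1.5, 0.1, 3.1], [-1.3, 0.1, 3.2], [-1.1, 0.1, 3.3], [-0.8, 0.1, 3.4]], rot=[[0, -0.07, 0], [0, -0.07, 0], [0, -0.07, 0], [0, -0.07, 0], [0, -0.07, 0]])

```text
clock: 0.52
eef_pos: [281.0, -426.0, 221.5]
tool_rot: [-0.631, 0.319, -0.316, 0.633]
wrist_force: [0.7, -0.0, -0.8]
gripper_width: 84.5
```

arm_command(gripper=[8.5, 8.5, 8.5, 8.5, 8.5], offset=[[-0.6, 0.1, 3.4], [-0.3, 0.1, 3.4], [-0.1, 0.1, 3.5], [0.2, 0.1, 3.5], [0.4, 0.1, 3.4]], rot=[[0, -0.07, 0], [0, -0.07, 0], [0, -0.07, 0], [0, -0.07, 0], [0, -0.07, 0]])

```text
clock: 0.93
eef_pos: [403.7, -292.6, 214.7]
tool_rot: [-0.677, 0.199, -0.195, 0.681]
wrist_force: [0.3, 0.0, 0.1]
gripper_width: 84.9
```

arm_command(gripper=[8.5, 8.5, 8.5, 8.5, 8.5], offset=[[0.6, 0.1, 3.4], [0.9, 0.1, 3.3], [1.1, 0.1, 3.3], [1.3, 0.1, 3.2], [1.6, 0.1, 3.1]], rot=[[0, -0.07, 0], [0, -0.07, 0], [0, -0.07, 0], [0, -0.07, 0], [0, -0.07, 0]])

```text
clock: 1.35
eef_pos: [524.3, -156.7, 208.2]
tool_rot: [-0.701, 0.072, -0.067, 0.706]
wrist_force: [0.6, -1.1, -0.2]
gripper_width: 85.2
```

```bash
python3 - <<'E'
from h import *
plan([((590,-98,140),pose(0,0,0)),((590,-98,50),None)])
E
```

```text
clock 1.35 at [ 524.3 -156.7  208.2] w 85.2 F [ 0.6 -1.1 -0.2] y [-0.007  0.008 -1.   ] x [ 0.981 -0.196 -0.009] j5 [1.24 0.   1.33]
-> [590. -98. 140.] 4 rows
[[1.34, 1.7, 1.75], [1.42, 1.7, 1.68], [1.5, 1.7, 1.62], [1.57, 1.7, 1.54]]
[[-0.002, -0.049, -0.002], [-0.002, -0.049, -0.002], [-0.002, -0.049, -0.002], [-0.002, -0.049, -0.002]]
-> [590. -98.  50.] 3 rows
[[0.0, 3.0, 0.0], [0.0, 3.0, 0.0], [0.0, 3.0, 0.0]]
no rot
```

arm_command(gripper=[8.5, 8.5, 8.5, 8.5, 8.5], offset=[[1.3, 1.7, 1.8], [1.4, 1.7, 1.7], [1.5, 1.7, 1.6], [1.6, 1.7, 1.5], [0, 0, 0]], rot=[[0, -0.05, 0], [0, -0.05, 0], [0, -0.05, 0], [0, -0.05, 0], [0, 0, 0]])

```text
clock: 1.77
eef_pos: [595.8, -87.3, 136.5]
tool_rot: [-0.704, -0.007, 0.011, 0.71]
wrist_force: [-0.3, 0.4, 1.3]
gripper_width: 85.2
```

```bash
python3 - <<'E'
from h import *
plan([((590,-98,50),pose(0,0,0))])
E
```

```text
clock 1.77 at [595.8 -87.3 136.5] w 85.2 F [-0.3  0.4  1.3] y [-0.006  0.009 -1.   ] x [ 1.     0.025 -0.005] j5 [1.12 0.01 1.26]
-> [590. -98.  50.] 3 rows
[[-0.19, 2.88, -0.38], [-0.19, 2.88, -0.37], [-0.19, 2.88, -0.36]]
[[-0.003, 0.008, -0.002], [-0.003, 0.008, -0.002], [-0.003, 0.008, -0.002]]
```

arm_command(gripper=[8.5, 8.5, 8.5, 8.5, 8.5], offset=[[-0.6, 0.5, -1.1], [0, 2.5, 0], [0, 2.5, 0], [0, 1.6, 0], [0, 0.5, 0]], rot=[[0, 0.02, 0], [0, 0, 0], [0, 0, 0], [0, 0, 0], [0, 0, 0]])

```text
clock: 2.18
eef_pos: [587.7, -101.0, 58.1]
tool_rot: [-0.705, 0.002, 0.002, 0.709]
wrist_force: [-0.2, -0.2, -0.7]
gripper_width: 84.6
```

```bash
python3 - <<'E'
from h import *
plan([((590,-98,50),pose(0,0,0))])
E
```

```text
clock 2.18 at [ 587.7 -101.    58.1] w 84.6 F [-0.2 -0.2 -0.7] y [-0.006  0.007 -1.   ] x [ 1.    -0.001 -0.006] j5 [0.94 0.   1.26]
-> [590. -98.  50.] 1 rows
[[0.23, 0.81, 0.3]]
[[-0.007, -0.001, -0.006]]
```

arm_command(gripper=[8.5, 8.5, 5, 5, 5], offset=[[0.2, 0.8, 0.3], [0, 0, 0], [0, 0, 0], [0, 0, 0], [0, 0, 0]], rot=[[0, 0, 0], [0, 0, 0], [0, 0, 0], [0, 0, 0], [0, 0, 0]])

```text
clock: 2.6
eef_pos: [588.7, -101.3, 51.3]
tool_rot: [-0.705, 0.005, -0.001, 0.709]
wrist_force: [-0.1, 0.5, -4.1]
gripper_width: 64.4
```

arm_command(gripper=[5, 5, 5], offset=[[0, 0, 0], [0, 0, 0], [0, 0, 0]], rot=[[0, 0, 0], [0, 0, 0], [0, 0, 0]])

```text
clock: 2.85
eef_pos: [588.5, -101.3, 51.8]
tool_rot: [-0.705, 0.005, -0.0, 0.709]
wrist_force: [-0.4, -0.5, -5.5]
gripper_width: 64.2
```

```bash
python3 - <<'E'
from h import *
plan([((590,-98,120),pose(0,0,0)),((450,-20,120),None)])
E
```

```text
clock 2.85 at [ 588.5 -101.3   51.8] w 64.2 F [-0.4 -0.5 -5.5] y [-0.006  0.006 -1.   ] x [ 1.    -0.007 -0.006] j5 [0.93 0.   1.27]
-> [590. -98. 120.] 2 rows
[[0.06, -3.41, 0.18], [0.07, -3.41, 0.17]]
[[-0.003, -0.004, -0.003], [-0.003, -0.004, -0.003]]
-> [450. -20. 120.] 5 rows
[[-2.8, 0.0, 1.56], [-2.8, 0.0, 1.56], [-2.8, 0.0, 1.56], [-2.8, 0.0, 1.56], [-2.8, 0.0, 1.56]]
no rot
```

arm_command(gripper=[5, 5, 5, 5, 5], offset=[[0, -2, 0], [0, -3, 0], [-2, -1, 1], [-2.8, 0, 1.5], [-2.8, 0, 1.5]], rot=[[0, 0, 0], [0, 0, 0], [0, 0, 0], [0, 0, 0], [0, 0, 0]])

```text
clock: 3.27
eef_pos: [515.8, -62.8, 113.0]
tool_rot: [-0.705, 0.005, -0.002, 0.709]
wrist_force: [-0.4, 0.7, -3.9]
gripper_width: 64.1
```

arm_command(gripper=[5, 5, 5, 5, 5], offset=[[-2.8, 0, 1.5], [-2, 0, 1.2], [-0.5, 1, 0.5], [0, 2, 0], [0, 2, 0]], rot=[[0, 0, 0], [0, 0, 0], [0, 0, 0], [0, 0, 0], [0, 0, 0]])

```text
clock: 3.68
eef_pos: [455.4, -25.3, 66.5]
tool_rot: [-0.705, 0.003, -0.002, 0.709]
wrist_force: [-0.5, -0.7, -4.7]
gripper_width: 64.1
```

```bash
python3 - <<'E'
from h import *
plan([((450,-20,45),pose(0,0,0))])
E
```

```text
clock 3.68 at [455.4 -25.3  66.5] w 64.1 F [-0.5 -0.7 -4.7] y [-0.001  0.005 -1.   ] x [ 1.    -0.006 -0.001] j5 [0.84 0.   1.34]
-> [450. -20.  45.] 1 rows
[[-0.54, 2.15, 0.52]]
[[-0.005, -0.006, -0.001]]
```

arm_command(gripper=[5, 5, 5, 5], offset=[[0, 1, 0], [0, 0.5, 0], [0, 0.3, 0], [0, 0, 0]], rot=[[0, 0, 0], [0, 0, 0], [0, 0, 0], [0, 0, 0]])

```text
clock: 4.02
eef_pos: [451.2, -23.6, 44.8]
tool_rot: [-0.705, 0.004, 0.001, 0.709]
wrist_force: [0.2, 0.1, -3.6]
gripper_width: 63.8
```

arm_command(gripper=[5, 8.5, 8.5, 8.5, 8.5], offset=[[0, 0.2, 0], [0, 0, 0], [0, 0, 0], [0, 0, 0], [0, -2, 0]], rot=[[0, 0, 0], [0, 0, 0], [0, 0, 0], [0, 0, 0], [0, 0, 0]])

```text
clock: 4.43
eef_pos: [453.2, -24.3, 63.9]
tool_rot: [-0.705, 0.004, -0.0, 0.709]
wrist_force: [-0.1, -0.4, -0.5]
gripper_width: 85.1
```

arm_command(gripper=[8.5, 8.5, 8.5, 8.5, 8.5], offset=[[0, -4, 0], [0, -4, 0], [0, -4, 0], [0, -4, 0], [0, -2, 0]], rot=[[0, 0, 0], [0, 0, 0], [0, 0, 0], [0, 0, 0], [0, 0, 0]])

```text
clock: 4.85
eef_pos: [453.0, -25.3, 253.1]
tool_rot: [-0.705, 0.004, -0.001, 0.709]
wrist_force: [0.8, -0.3, 0.8]
gripper_width: 84.8
```

```bash
python3 - <<'E'
from h import *
plan([((595,92.5,235),pose(0,0,0)),((595,92.5,155),pose(0,0,0))])
E
```

```text
clock 4.85 at [453.  -25.3 253.1] w 84.8 F [ 0.8 -0.3  0.8] y [-0.004  0.005 -1.   ] x [ 1.    -0.006 -0.004] j5 [1.3  0.   1.34]
-> [595.   92.5 235. ] 6 rows
[[2.36, 0.3, 1.98], [2.36, 0.3, 1.97], [2.36, 0.3, 1.97], [2.36, 0.3, 1.97], [2.36, 0.3, 1.97], [2.37, 0.3, 1.97]]
[[-0.001, -0.001, -0.001], [-0.001, -0.001, -0.001], [-0.001, -0.001, -0.001], [-0.001, -0.001, -0.001], [-0.001, -0.001, -0.001], [-0.001, -0.001, -0.001]]
-> [595.   92.5 155. ] 3 rows
[[0.0, 2.67, -0.0], [0.0, 2.67, -0.0], [0.0, 2.67, -0.0]]
no rot
```

arm_command(gripper=[8.5, 8.5, 8.5, 8.5, 8.5], offset=[[2.4, 0, 2], [2.4, 0, 2], [2.4, 0.3, 2], [2.4, 0.3, 2], [2.4, 0.3, 2]], rot=[[0, 0, 0], [0, 0, 0], [0, 0, 0], [0, 0, 0], [0, 0, 0]])

```text
clock: 5.27
eef_pos: [581.7, 72.7, 262.6]
tool_rot: [-0.707, -0.003, -0.014, 0.707]
wrist_force: [0.3, -0.1, 0.1]
gripper_width: 84.9
```

arm_command(gripper=[8.5, 8.5, 8.5], offset=[[1, 0, 0.8], [0, 0, 0], [0, 0, 0]], rot=[[0, 0, 0], [0, 0, 0], [0, 0, 0]])

```text
clock: 5.52
eef_pos: [597.3, 84.9, 263.4]
tool_rot: [-0.707, -0.007, -0.014, 0.708]
wrist_force: [-0.3, 0.4, -0.4]
gripper_width: 85.2
```

```bash
python3 - <<'E'
from h import *
plan([((595,92.5,155),pose(0,0,0))])
im,d,P=cloud('top'); X,Y,Z=P[...,0],P[...,1],P[...,2]
m=(abs(X-450)<60)&(abs(Y+20)<60)&(Z>76)&(Z<86); print('jar lid',[np.round(t,1) for t in cv2.minAreaRect(P[m][:,:2].astype(np.float32))],P[m].mean(0))
E
```

```text
clock 5.52 at [597.3  84.9 263.4] w 85.2 F [-0.3  0.4 -0.4] y [ 0.029  0.001 -1.   ] x [ 1.    -0.01   0.029] j5 [1.36 0.   1.59]
-> [595.   92.5 155. ] 4 rows
[[-0.14, 2.71, 0.18], [-0.12, 2.71, 0.19], [-0.1, 2.71, 0.19], [-0.08, 2.71, 0.19]]
[[-0.0, -0.003, 0.007], [-0.0, -0.003, 0.007], [-0.0, -0.003, 0.007], [-0.0, -0.003, 0.007]]
jar lid [array([453.2, -22.2]), array([63.1, 63.2]), np.float64(46.5)] [453.489363   -22.73512839  80.93154299]
```

arm_command(gripper=[8.5, 8.5, 8.5, 8.5, 8.5], offset=[[-0.2, 2.5, 0.8], [-0.1, 3, 0], [-0.1, 3, 0], [0, 1.5, 0], [0, 0.5, 0]], rot=[[0, 0, 0.01], [0, 0, 0.01], [0, 0, 0.01], [0, 0, 0], [0, 0, 0]])

```text
clock: 5.98
eef_pos: [594.0, 88.9, 161.7]
tool_rot: [-0.707, 0.002, -0.009, 0.707]
wrist_force: [-0.4, -0.4, 0.2]
gripper_width: 84.8
```

```bash
python3 - <<'E'
from h import *
plan([((595,92.5,153),pose(0,0,0))])
E
```

```text
clock 5.98 at [594.   88.9 161.7] w 84.8 F [-0.4 -0.4  0.2] y [ 0.009  0.001 -1.   ] x [ 1.    -0.015  0.009] j5 [1.15 0.   1.6 ]
-> [595.   92.5 153. ] 1 rows
[[0.08, 0.87, 0.36]]
[[-0.001, -0.015, 0.009]]
```

arm_command(gripper=[8.5, 8.5, 8.5, 2.5, 2.5], offset=[[0.1, 0.9, 0.4], [0, 0, 0.1], [0, 0, 0], [0, 0, 0], [0, 0, 0]], rot=[[0, -0.01, 0.01], [0, 0, 0], [0, 0, 0], [0, 0, 0], [0, 0, 0]])

```text
clock: 6.4
eef_pos: [594.3, 92.1, 155.1]
tool_rot: [-0.707, 0.003, -0.002, 0.707]
wrist_force: [-0.5, 1.0, -0.1]
gripper_width: 63.4
```

arm_command(gripper=[2.5, 2.5, 2.5, 2.5], offset=[[0, 0, 0], [0, 0, 0], [0, 0, 0], [0, 0, 0]], rot=[[0, 0, 0], [0, 0, 0], [0, 0, 0], [0, 0, 0]])

```text
clock: 6.73
eef_pos: [595.7, 92.2, 157.6]
tool_rot: [-0.707, 0.001, -0.004, 0.707]
wrist_force: [1.2, -0.7, -3.7]
gripper_width: 36.8
```

```bash
python3 - <<'E'
from h import *
plan([((593,-96,308),None)])
E
```

```text
clock 6.73 at [595.7  92.2 157.6] w 36.8 F [ 1.2 -0.7 -3.7] y [ 0.004  0.001 -1.   ] x [ 1.    -0.007  0.004] j5 [1.15 0.   1.6 ]
-> [593. -96. 308.] 7 rows
[[-0.01, -2.15, -2.69], [-0.01, -2.15, -2.69], [-0.01, -2.15, -2.69], [-0.01, -2.15, -2.69], [-0.01, -2.15, -2.69], [-0.01, -2.15, -2.69], [-0.01, -2.15, -2.69]]
no rot
```

arm_command(gripper=[2.5, 2.5, 2.5, 2.5, 2.5], offset=[[0, -1.5, 0], [0, -2.5, 0], [-0.8, -2, 0], [-2, -2, 0], [-2.5, -2, 0]], rot=[[0, 0, 0], [0, 0, 0], [0, 0, 0], [0, 0, 0], [0, 0, 0]])

```text
clock: 7.15
eef_pos: [539.8, 92.0, 250.6]
tool_rot: [-0.707, 0.007, 0.002, 0.707]
wrist_force: [-0.1, 0.3, -3.5]
gripper_width: 36.6
```

arm_command(gripper=[2.5, 2.5, 2.5, 2.5, 2.5], offset=[[-2.3, -1.5, -0.5], [-1, 0, -1.5], [0, 0, -2.2], [0, 0, -2.5], [0, 0, -2.5]], rot=[[0, 0, 0], [0, 0, 0], [0, 0, 0], [0, 0, 0], [0, 0, 0]])

```text
clock: 7.57
eef_pos: [499.9, 3.2, 270.5]
tool_rot: [-0.706, 0.004, 0.005, 0.708]
wrist_force: [1.5, 0.0, -3.8]
gripper_width: 36.2
```

```bash
python3 - <<'E'
from h import *
plan([((510,-90,270),pose(0,0,0)),((593,-96,270),None)])
im,d,P=cloud('side');cv2.imwrite('pics/s2.png',im[60:300,130:420,::-1])
E
```

```text
clock 7.57 at [499.9   3.2 270.5] w 36.2 F [ 1.5  0.  -3.8] y [-0.013  0.003 -1.   ] x [ 1.     0.003 -0.013] j5 [1.37 0.   1.41]
-> [510. -90. 270.] 3 rows
[[0.33, 0.0, -3.11], [0.33, 0.01, -3.11], [0.34, 0.01, -3.11]]
[[-0.001, 0.001, -0.004], [-0.001, 0.001, -0.004], [-0.001, 0.001, -0.004]]
-> [593. -96. 270.] 3 rows
[[2.77, 0.0, -0.2], [2.77, 0.0, -0.2], [2.77, 0.0, -0.2]]
no rot
```

View pics/s2.png

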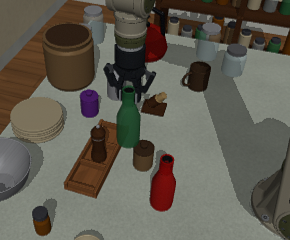

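Picture: the carafe hangs upright in the gripper (130,115), the jar stands on the table (144,155), and the mill is in its bay (100,143).

arm_command(gripper=[2.5, 2.5, 2.5, 2.5, 2.5], offset=[[0, 0, -2], [0, 0, -2.5], [0, 0, -2.2], [0, 0, -1], [0.5, 0, 0]], rot=[[0, 0, 0], [0, 0, 0], [0, 0, 0], [0, 0, 0], [0, 0, 0]])

```text
clock: 8.03
eef_pos: [502.4, -82.1, 267.9]
tool_rot: [-0.707, 0.008, 0.005, 0.707]
wrist_force: [-1.1, 0.0, -4.4]
gripper_width: 36.4
```

```bash
python3 - <<'E'
from h import *
plan([((593,-96,230),pose(0,0,0)),((593,-96,158),None)])
E
```

```text
clock 8.03 at [502.4 -82.1 267.9] w 36.4 F [-1.1  0.  -4.4] y [-0.019  0.    -1.   ] x [ 1.    -0.004 -0.019] j5 [ 1.37 -0.01  1.26]
-> [593. -96. 230.] 3 rows
[[3.05, 1.21, -0.45], [3.04, 1.23, -0.45], [3.03, 1.24, -0.46]]
[[-0.0, -0.001, -0.006], [-0.0, -0.001, -0.006], [-0.0, -0.001, -0.006]]
-> [593. -96. 158.] 2 rows
[[-0.0, 3.6, -0.0], [-0.0, 3.6, -0.0]]
no rot
```

arm_command(gripper=[2.5, 2.5, 2.5, 2.5, 2.5], offset=[[1.8, 0, -0.5], [2.5, 0.5, -0.4], [2, 0.5, -0.3], [1, 0.5, 0], [0, 0.5, 0]], rot=[[0, 0, 0], [0, 0, 0], [0, 0, -0.01], [0, 0, 0], [0, 0, 0]])

```text
clock: 8.45
eef_pos: [578.3, -91.9, 244.9]
tool_rot: [-0.706, 0.005, 0.001, 0.708]
wrist_force: [0.6, -0.4, -4.1]
gripper_width: 36.5
```

```bash
python3 - <<'E'
from h import *
plan([((593,-96,230),pose(0,0,0)),((593,-96,159),None)])
E
```

```text
clock 8.45 at [578.3 -91.9 244.9] w 36.5 F [ 0.6 -0.4 -4.1] y [-0.009  0.004 -1.   ] x [ 1.    -0.005 -0.009] j5 [1.36 0.   1.28]
-> [593. -96. 230.] 1 rows
[[1.49, 1.47, -0.4]]
[[-0.004, -0.005, -0.009]]
-> [593. -96. 159.] 2 rows
[[-0.0, 3.55, 0.0], [-0.0, 3.55, 0.0]]
no rot
```

arm_command(gripper=[2.5, 2.5, 2.5, 2.5, 2.5], offset=[[1.2, 1, -0.3], [0.2, 1.5, 0], [0, 1.5, 0], [0, 0.5, 0], [0, 0, 0]], rot=[[0, 0, -0.01], [0, 0, 0], [0, 0, 0], [0, 0, 0], [0, 0, 0]])

```text
clock: 8.87
eef_pos: [588.9, -89.4, 194.1]
tool_rot: [-0.704, 0.003, 0.003, 0.71]
wrist_force: [-0.3, -0.2, -4.6]
gripper_width: 36.5
```

```bash
python3 - <<'E'
from h import *
plan([((593,-96,159),pose(0,0,0))])
E
```

```text
clock 8.87 at [588.9 -89.4 194.1] w 36.5 F [-0.3 -0.2 -4.6] y [-0.009  0.008 -1.   ] x [ 1.    -0.001 -0.009] j5 [1.25 0.   1.28]
-> [593. -96. 159.] 1 rows
[[0.44, 3.51, -0.69]]
[[-0.008, -0.001, -0.009]]
```

arm_command(gripper=[2.5, 2.5, 2.5, 2.5, 2.5], offset=[[0.4, 0.5, -0.7], [0.1, 1, 0], [0, 1, 0], [0, 0.6, 0], [0, 0, 0]], rot=[[-0.01, 0, -0.01], [0, 0, 0], [0, 0, 0], [0, 0, 0], [0, 0, 0]])

```text
clock: 9.28
eef_pos: [593.7, -96.1, 162.2]
tool_rot: [0.708, 0.001, 0.001, -0.706]
wrist_force: [-0.4, -0.3, -3.3]
gripper_width: 36.7
```

```bash
python3 - <<'E'
from h import *
plan([((593,-96,158),pose(0,0,0))])
E
```

```text
clock 9.28 at [593.7 -96.1 162.2] w 36.7 F [-0.4 -0.3 -3.3] y [ 0.003 -0.004 -1.   ] x [1.    0.    0.003] j5 [ 1.16 -0.    1.28]
-> [593. -96. 158.] 1 rows
[[-0.07, 0.42, 0.01]]
[[0.004, 0.0, 0.003]]
```

arm_command(gripper=[2.5, 2.5, 2.5, 2.5], offset=[[0, 0.4, 0], [0, 0.1, 0], [0, 0, 0], [0, 0, 0]], rot=[[0, 0, 0], [0, 0, 0], [0, 0, 0], [0, 0, 0]])

```text
clock: 9.62
eef_pos: [594.1, -96.5, 157.8]
tool_rot: [0.709, 0.002, 0.002, -0.706]
wrist_force: [-0.1, -0.0, -3.7]
gripper_width: 36.4
```

arm_command(gripper=[2.5, 2.5, 2.5], offset=[[0, 0.2, 0], [0, 0.2, 0], [0, 0, 0]], rot=[[0, 0, 0], [0, 0, 0], [0, 0, 0]])

```text
clock: 9.87
eef_pos: [594.8, -97.4, 158.3]
tool_rot: [0.71, 0.003, 0.003, -0.705]
wrist_force: [0.2, -0.7, -4.5]
gripper_width: 36.7
```

arm_command(gripper=[2.5, 2.5, 2.5], offset=[[0, 0.5, 0], [0, 0.3, 0], [0, 0.2, 0]], rot=[[0.01, 0, 0], [0, 0, 0], [0, 0, 0]])

```text
clock: 10.12
eef_pos: [596.0, -98.4, 157.6]
tool_rot: [0.707, 0.006, 0.006, -0.707]
wrist_force: [-4.1, 1.4, 5.3]
gripper_width: 36.2
```

arm_command(gripper=[8.5, 8.5, 8.5, 8.5, 8.5], offset=[[0, 0, 0], [0, 0, 0], [0, 0, 0], [0, 0, 0], [0, -2.5, 0]], rot=[[0, 0, 0], [0, 0, 0], [0, 0, 0], [0, 0, 0], [0, 0, 0]])

```text
clock: 10.53
eef_pos: [595.4, -98.2, 180.2]
tool_rot: [-0.707, -0.005, -0.006, 0.707]
wrist_force: [-0.2, 0.2, -0.7]
gripper_width: 84.8
```

arm_command(gripper=[8.5, 8.5, 8.5, 8.5, 8.5], offset=[[0, -3, 0], [-1.5, -2, 0], [-2.5, 0, 1], [-3, 0, 1.5], [-3, 0, 1.5]], rot=[[0, 0, 0], [0, 0, 0], [0, 0, 0], [0, 0, 0], [0, 0, 0]])

```text
clock: 10.95
eef_pos: [501.0, -61.4, 232.4]
tool_rot: [0.708, 0.008, 0.011, -0.706]
wrist_force: [-0.3, -0.3, 0.5]
gripper_width: 85.0
```

```bash
python3 - <<'E'
from h import *
plan([((453,-23,140),pose(0,0,0)),((453,-23,44),None)])
im,d,P=cloud('side')
o=im[60:300,130:420,::-1];cv2.imwrite('pics/s3.png',cv2.resize(o,None,fx=2,fy=2))
im,d,P=cloud('top'); X,Y,Z=P[...,0],P[...,1],P[...,2]
m=(abs(X-593)<30)&(abs(Y+96)<30)&(Z>183)&(Z<203); print('rim',m.sum(),[np.round(t,1) for t in cv2.minAreaRect(P[m][:,:2].astype(np.float32))],P[m].mean(0))
E
```

```text
clock 10.95 at [501.  -61.4 232.4] w 85.0 F [-0.3 -0.3  0.5] y [ 0.027 -0.002 -1.   ] x [ 1.    -0.003  0.027] j5 [1.23 0.01 1.29]
-> [453. -23. 140.] 4 rows
[[-1.26, 2.27, 0.96], [-1.25, 2.28, 0.96], [-1.23, 2.29, 0.96], [-1.22, 2.3, 0.96]]
[[0.001, -0.001, 0.007], [0.001, -0.001, 0.007], [0.001, -0.001, 0.007], [0.001, -0.001, 0.007]]
-> [453. -23.  44.] 3 rows
[[0.0, 3.2, -0.0], [0.0, 3.2, -0.0], [0.0, 3.2, -0.0]]
no rot
rim 71 [array([599.9, -99.6]), array([35.4, 29.2]), np.float64(78.4)] [599.92138172 -99.58500839 193.63909667]
```

View pics/s3.png

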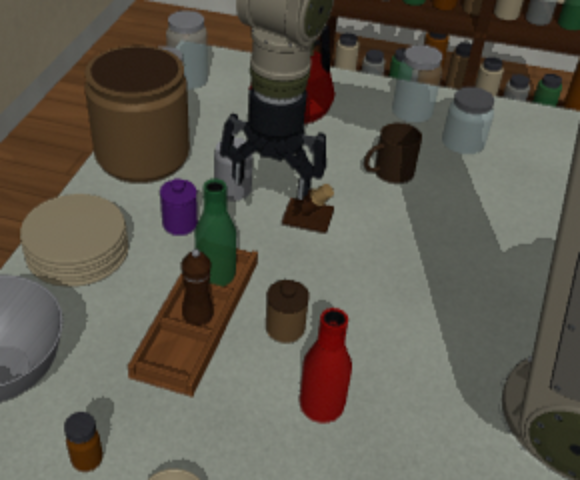

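Carafe stands upright in the far bay (215,235), with bay0 empty (170,355). The jar is on the table at (288,310).

arm_command(gripper=[8.5, 8.5, 8.5, 8.5, 8.5], offset=[[-1.2, 2.2, 1], [-1.2, 2.2, 1], [-1, 2.2, 0.8], [-0.3, 1.5, 0.3], [0, 0, 0]], rot=[[0, 0, 0.01], [0, 0, 0.01], [0, 0, 0], [0, 0, 0], [0, 0, 0]])

```text
clock: 11.47
eef_pos: [463.3, -28.1, 149.5]
tool_rot: [0.708, 0.003, 0.004, -0.706]
wrist_force: [-0.4, -0.3, -1.0]
gripper_width: 85.2
```

```bash
python3 - <<'E'
from h import *
plan([((453,-23.5,44),pose(0,0,0))])
E
```

```text
clock 11.47 at [463.3 -28.1 149.5] w 85.2 F [-0.4 -0.3 -1. ] y [ 0.011 -0.003 -1.   ] x [ 1.    -0.001  0.011] j5 [ 1.04 -0.    1.34]
-> [453.  -23.5  44. ] 3 rows
[[-0.38, 3.51, 0.16], [-0.37, 3.51, 0.16], [-0.36, 3.52, 0.16]]
[[0.001, -0.0, 0.004], [0.001, -0.0, 0.004], [0.001, -0.0, 0.004]]
```

arm_command(gripper=[8.5, 8.5, 8.5, 8.5, 8.5], offset=[[-1, 2, 0.4], [-0.2, 3, 0.1], [0, 2.5, 0], [0, 1.5, 0], [0, 0.4, 0]], rot=[[0, 0, 0.01], [0, 0, 0], [0, 0, 0], [0, 0, 0], [0, 0, 0]])

```text
clock: 11.88
eef_pos: [460.3, -25.8, 56.8]
tool_rot: [0.709, 0.004, 0.005, -0.705]
wrist_force: [0.1, -0.7, 0.2]
gripper_width: 85.0
```

```bash
python3 - <<'E'
from h import *
plan([((453,-23.5,44),pose(0,0,0))])
E
```

```text
clock 11.88 at [460.3 -25.8  56.8] w 85.0 F [ 0.1 -0.7  0.2] y [ 0.013 -0.006 -1.   ] x [ 1.    -0.001  0.013] j5 [ 0.8  -0.    1.34]
-> [453.  -23.5  44. ] 1 rows
[[-0.75, 1.27, 0.24]]
[[0.006, -0.001, 0.013]]
```

arm_command(gripper=[8.5, 8.5, 5, 5, 5], offset=[[-0.8, 0.9, 0.2], [-0.2, 0.4, 0], [0, 0, 0], [0, 0, 0], [0, 0, 0]], rot=[[0.01, 0, 0.02], [0, 0, 0], [0, 0, 0], [0, 0, 0], [0, 0, 0]])

```text
clock: 12.3
eef_pos: [453.5, -25.3, 45.2]
tool_rot: [-0.706, 0.003, 0.002, 0.709]
wrist_force: [0.4, 0.5, -4.9]
gripper_width: 64.4
```

arm_command(gripper=[5, 5], offset=[[0, 0, 0], [0, 0, 0]], rot=[[0, 0, 0], [0, 0, 0]])

```text
clock: 12.47
eef_pos: [453.9, -25.4, 45.8]
tool_rot: [-0.706, 0.003, 0.001, 0.709]
wrist_force: [-0.4, 0.4, -4.3]
gripper_width: 64.3
```

```bash
python3 - <<'E'
from h import *
plan([((500,40,150),pose(0,0,0)),((597,92,130),None)])
E
```

```text
clock 12.47 at [453.9 -25.4  45.8] w 64.3 F [-0.4  0.4 -4.3] y [-0.005  0.004 -1.   ] x [ 1.    -0.002 -0.005] j5 [0.79 0.   1.34]
-> [500.  40. 150.] 4 rows
[[1.14, -2.6, 1.65], [1.14, -2.6, 1.65], [1.15, -2.6, 1.64], [1.15, -2.6, 1.64]]
[[-0.001, -0.0, -0.001], [-0.001, -0.0, -0.001], [-0.001, -0.0, -0.001], [-0.001, -0.0, -0.001]]
-> [597.  92. 130.] 4 rows
[[2.43, 0.5, 1.3], [2.43, 0.5, 1.3], [2.43, 0.5, 1.3], [2.43, 0.5, 1.3]]
no rot
```

arm_command(gripper=[5, 5, 5, 5, 5], offset=[[0.5, -2, 0.8], [1.2, -2.5, 2], [1.5, -1.5, 2.5], [1.8, 0, 2.5], [2, 0, 2.2]], rot=[[0, 0, 0], [0, 0, 0], [0, 0, 0], [0, 0, 0], [0, 0, 0]])

```text
clock: 12.88
eef_pos: [520.8, 74.2, 107.1]
tool_rot: [-0.706, 0.009, 0.001, 0.708]
wrist_force: [-0.7, -1.0, -4.1]
gripper_width: 64.2
```

```bash
python3 - <<'E'
from h import *
plan([((597,92,120),pose(0,0,0))])
E
```

```text
clock 12.88 at [520.8  74.2 107.1] w 64.2 F [-0.7 -1.  -4.1] y [-0.013  0.004 -1.   ] x [ 1.    -0.011 -0.013] j5 [1.   0.   1.57]
-> [597.  92. 120.] 3 rows
[[2.53, -0.46, 0.62], [2.53, -0.45, 0.61], [2.54, -0.44, 0.6]]
[[-0.001, -0.004, -0.004], [-0.001, -0.004, -0.004], [-0.001, -0.004, -0.004]]
```

arm_command(gripper=[5, 5, 5, 5, 5], offset=[[2.2, 0, 0.8], [2.4, 0, 0.2], [1.5, 0, 0], [0.5, 0, 0], [0, 0, 0]], rot=[[0, 0, 0], [0, 0, 0], [0, 0, 0], [0, 0, 0], [0, 0, 0]])

```text
clock: 13.3
eef_pos: [592.9, 90.8, 106.7]
tool_rot: [-0.705, 0.004, 0.002, 0.709]
wrist_force: [0.3, -0.1, -4.0]
gripper_width: 64.2
```

```bash
python3 - <<'E'
from h import *
plan([((597,92,53),pose(0,0,0))])
E
```

```text
clock 13.3 at [592.9  90.8 106.7] w 64.2 F [ 0.3 -0.1 -4. ] y [-0.009  0.005 -1.   ] x [ 1.    -0.003 -0.009] j5 [1.05 0.01 1.59]
-> [597.  92.  53.] 2 rows
[[0.23, 2.69, 0.05], [0.22, 2.69, 0.05]]
[[-0.003, -0.001, -0.004], [-0.003, -0.001, -0.004]]
```

arm_command(gripper=[5, 5, 5, 5, 5], offset=[[0.5, 1, 0.1], [0, 1.6, 0], [0, 1.5, 0], [0, 0.8, 0], [0, 0.3, 0]], rot=[[0, 0, -0.01], [0, 0, 0], [0, 0, 0], [0, 0, 0], [0, 0, 0]])

```text
clock: 13.72
eef_pos: [593.4, 91.0, 53.2]
tool_rot: [-0.705, 0.002, -0.001, 0.709]
wrist_force: [0.0, -0.7, -5.4]
gripper_width: 64.4
```

```bash
python3 - <<'E'
from h import *
plan([((597,92,53),pose(0,0,0))])
E
```

```text
clock 13.72 at [593.4  91.   53.2] w 64.4 F [ 0.  -0.7 -5.4] y [-0.002  0.005 -1.   ] x [ 1.    -0.004 -0.002] j5 [0.93 0.01 1.59]
-> [597.  92.  53.] 1 rows
[[0.36, 0.02, 0.11]]
[[-0.005, -0.004, -0.002]]
```

arm_command(gripper=[5, 5, 5, 5], offset=[[0.3, 0.3, 0.1], [0, 0.3, 0], [0, 0.2, 0], [0, 0, 0]], rot=[[0, 0, 0], [0, 0, 0], [0, 0, 0], [0, 0, 0]])

```text
clock: 14.05
eef_pos: [593.3, 90.7, 54.0]
tool_rot: [-0.706, 0.003, -0.001, 0.708]
wrist_force: [0.3, 0.6, -4.7]
gripper_width: 64.2
```

arm_command(gripper=[5, 5, 5], offset=[[0.3, 0.6, 0.1], [0, 0.5, 0], [0, 0.2, 0]], rot=[[0, 0, 0], [0, 0, 0], [0, 0, 0]])

```text
clock: 14.3
eef_pos: [594.9, 90.8, 53.2]
tool_rot: [-0.707, 0.002, -0.002, 0.708]
wrist_force: [-0.1, 0.6, -4.5]
gripper_width: 64.0
```

arm_command(gripper=[5, 5, 5], offset=[[0, 0.7, 0], [0, 0.7, 0], [0, 0.4, 0]], rot=[[0, 0, 0], [0, 0, 0], [0, 0, 0]])

```text
clock: 14.55
eef_pos: [595.4, 90.7, 53.1]
tool_rot: [-0.707, -0.001, -0.005, 0.707]
wrist_force: [-7.4, 0.4, 8.2]
gripper_width: 64.3
```

arm_command(gripper=[8.5, 8.5, 8.5, 8.5, 8.5], offset=[[0, 0, 0], [0, 0, 0], [0, 0, 0], [0, 0, 0], [0, -2.5, 0]], rot=[[0, 0, 0], [0, 0, 0], [0, 0, 0], [0, 0, 0], [0, 0, 0]])

```text
clock: 14.97
eef_pos: [594.8, 90.5, 76.8]
tool_rot: [-0.707, -0.001, -0.005, 0.707]
wrist_force: [-1.2, 0.7, 0.1]
gripper_width: 84.9
```

arm_command(gripper=[8.5, 8.5, 8.5, 8.5, 8.5], offset=[[0, -3.5, 0], [0, -4, 0], [0, -4, 0], [-1, -4, 0], [-3, -2, 0]], rot=[[0, 0, 0], [0, 0, 0], [0, 0, 0], [0, 0, 0], [0, 0, 0]])

```text
clock: 15.38
eef_pos: [555.4, 89.8, 250.7]
tool_rot: [-0.707, 0.003, -0.003, 0.707]
wrist_force: [1.0, -0.8, 1.0]
gripper_width: 85.0
```

```bash
python3 - <<'E'
from h import *
im,d,P=cloud('top'); X,Y,Z=P[...,0],P[...,1],P[...,2]
m=(abs(X-595)<45)&(abs(Y-92)<45)&(Z>82)&(Z<94); print('jar lid',m.sum(),[np.round(t,1) for t in cv2.minAreaRect(P[m][:,:2].astype(np.float32))],P[m].mean(0))
plan([((424,-299,180),pose(40,1.5,90))])
E
```

```text
jar lid 5 [array([594.7,  61.6]), array([13.3,  0.2]), np.float64(2.2)] [594.43258516  61.54877959  86.3396679 ]
clock 15.43 at [549.6  90.4 254.1] w 85.3 F [-6.2  0.6  1.1] y [-0.001  0.001 -1.   ] x [ 1.    -0.006 -0.001] j5 [1.35 0.   1.6 ]
-> [ 424. -299.  180.] 16 rows
[[-0.77, 0.46, -2.44], [-1.01, 0.51, -2.34], [-1.25, 0.55, -2.21], [-1.47, 0.57, -2.07], [-1.68, 0.58, -1.9], [-1.87, 0.58, -1.71], [-2.04, 0.57, -1.51], [-2.19, 0.54, -1.29], [-2.32, 0.5, -1.06], [-2.43, 0.45, -0.82], [-2.51, 0.38, -0.57], [-2.56, 0.31, -0.32], [-2.59, 0.22, -0.07], [-2.59, 0.13, 0.18], [-2.56, 0.03, 0.43], [-2.51, -0.08, 0.67]]
[[-0.033, -0.095, -0.035], [-0.033, -0.095, -0.035], [-0.033, -0.095, -0.035], [-0.033, -0.095, -0.035], [-0.033, -0.095, -0.035], [-0.033, -0.095, -0.035], [-0.033, -0.095, -0.035], [-0.033, -0.095, -0.035], [-0.033, -0.095, -0.035], [-0.033, -0.095, -0.035], [-0.033, -0.095, -0.035], [-0.033, -0.095, -0.035], [-0.033, -0.095, -0.035], [-0.033, -0.095, -0.035], [-0.033, -0.095, -0.035], [-0.033, -0.095, -0.035]]
```

arm_command(gripper=[8.5, 8.5, 8.5, 8.5, 8.5], offset=[[-0.8, 0.4, -2.4], [-1, 0.4, -2.3], [-1.3, 0.4, -2.2], [-1.5, 0.4, -2.1], [-1.7, 0.5, -1.9]], rot=[[-0.03, -0.1, -0.03], [-0.03, -0.1, -0.03], [-0.03, -0.1, -0.03], [-0.03, -0.1, -0.03], [-0.03, -0.1, -0.03]])

```text
clock: 15.85
eef_pos: [514.4, -32.1, 237.0]
tool_rot: [0.734, 0.238, -0.126, -0.624]
wrist_force: [0.1, -0.4, -0.3]
gripper_width: 85.0
```

arm_command(gripper=[8.5, 8.5, 7, 6, 6], offset=[[-1.9, 0.5, -1.7], [-2, 0.5, -1.5], [-2.2, 0.5, -1.3], [-2.3, 0.5, -1.1], [-2.4, 0.4, -0.8]], rot=[[-0.03, -0.1, -0.03], [-0.03, -0.1, -0.03], [-0.03, -0.1, -0.03], [-0.03, -0.1, -0.03], [-0.03, -0.1, -0.03]])

```text
clock: 16.27
eef_pos: [481.4, -159.2, 214.2]
tool_rot: [0.701, 0.457, -0.246, -0.489]
wrist_force: [0.8, -0.7, -0.0]
gripper_width: 60.1
```

```bash
python3 - <<'E'
from h import *
plan([((424,-299,150),pose(40,1.5,90))])
E
```

```text
clock 16.27 at [ 481.4 -159.2  214.2] w 60.1 F [ 0.8 -0.7 -0. ] y [ 0.399 -0.104 -0.911] x [0.461 0.882 0.101] j5 [ 0.71  0.12 -0.02]
-> [ 424. -299.  150.] 6 rows
[[-2.6, 0.83, 0.11], [-2.61, 0.74, 0.35], [-2.6, 0.64, 0.58], [-2.56, 0.53, 0.8], [-2.5, 0.42, 1.02], [-2.43, 0.29, 1.23]]
[[-0.042, -0.077, -0.031], [-0.042, -0.077, -0.031], [-0.042, -0.077, -0.031], [-0.042, -0.077, -0.031], [-0.042, -0.077, -0.031], [-0.042, -0.077, -0.031]]
```

arm_command(gripper=[6, 6, 6, 6, 6], offset=[[-2.6, 0.8, 0.1], [-2.6, 0.7, 0.4], [-2.6, 0.6, 0.6], [-2.2, 0.5, 0.8], [-1.5, 0.4, 1]], rot=[[-0.04, -0.08, -0.03], [-0.04, -0.08, -0.03], [-0.04, -0.08, -0.03], [-0.04, -0.08, -0.03], [-0.04, -0.06, -0.03]])

```text
clock: 16.68
eef_pos: [435.0, -269.3, 163.8]
tool_rot: [0.649, 0.621, -0.294, -0.325]
wrist_force: [-0.7, -0.1, -0.3]
gripper_width: 60.2
```

```bash
python3 - <<'E'
from h import *
plan([((430,-298.5,108),pose(40,1.5,91.5))])
im,d,P=cloud('top'); X,Y,Z=P[...,0],P[...,1],P[...,2]
m=(abs(X-595)<45)&(abs(Y-92)<45)&(Z>82)&(Z<94); print('jar lid',m.sum(),[np.round(t,1) for t in cv2.minAreaRect(P[m][:,:2].astype(np.float32))],P[m].mean(0))
E
```

```text
clock 16.68 at [ 435.  -269.3  163.8] w 60.2 F [-0.7 -0.1 -0.3] y [ 0.616 -0.016 -0.788] x [0.055 0.998 0.022] j5 [ 0.48  0.55 -0.86]
-> [ 430.  -298.5  108. ] 2 rows
[[-1.54, 2.07, 1.83], [-1.5, 2.01, 1.92]]
[[-0.017, -0.038, -0.017], [-0.017, -0.038, -0.017]]
jar lid 248 [array([595.1,  91.8]), array([62.1, 61. ]), np.float64(1.3)] [595.47694333  91.81953172  88.75085023]
```

Jar sits in bay0 at (595, 92). Now the stopper approach.

arm_command(gripper=[6, 6, 6, 6, 6], offset=[[-1, 1.5, 1.5], [-0.6, 1.5, 1.5], [0, 0.4, 0.4], [0, 0, 0], [0, 0, 0]], rot=[[-0.02, -0.02, -0.02], [0, 0, 0], [0, 0, 0], [0, 0, 0], [0, 0, 0]])

```text
clock: 17.15
eef_pos: [423.0, -289.3, 107.5]
tool_rot: [0.645, 0.631, -0.288, -0.321]
wrist_force: [-0.6, -1.0, -0.1]
gripper_width: 60.1
```

```bash
python3 - <<'E'
from h import *
plan([((430,-298,108),pose(40,1.5,91.5))])
im,d,P=cloud('side');cv2.imwrite('pics/s4.png',cv2.resize(im[90:210,220:360,::-1],None,fx=4,fy=4,interpolation=cv2.INTER_CUBIC))
E
```

```text
clock 17.15 at [ 423.  -289.3  107.5] w 60.1 F [-0.6 -1.  -0.1] y [ 0.628  0.001 -0.778] x [0.038 0.999 0.033] j5 [ 0.35  0.6  -0.95]
-> [ 430. -298.  108.] 1 rows
[[-0.84, 0.4, -0.62]]
[[-0.018, -0.071, -0.016]]
```

View pics/s4.png

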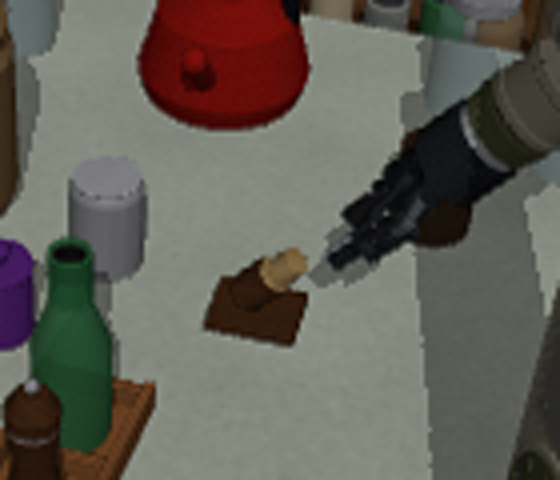

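The open gripper points at the stopper knob (290,268 in the crop), aligned with its slant. Next: fine-align and advance.

arm_command(gripper=[6, 6, 6], offset=[[-0.8, 0.4, -0.6], [0, 0, 0], [0, 0, 0]], rot=[[-0.02, -0.07, -0.02], [0, 0, 0], [0, 0, 0]])

```text
clock: 17.45
eef_pos: [432.1, -296.0, 111.1]
tool_rot: [0.63, 0.652, -0.302, -0.293]
wrist_force: [-0.3, 1.1, -0.9]
gripper_width: 60.7
```

```bash
python3 - <<'E'
from h import *
plan([((472.5,-297.4,56.8),pose(40,1.5,91.5))],step=20)
E
```

```text
clock 17.45 at [ 432.1 -296.   111.1] w 60.7 F [-0.3  1.1 -0.9] y [ 0.646  0.022 -0.763] x [-0.034  0.999  0.   ] j5 [ 0.36  0.63 -1.04]
-> [ 472.5 -297.4   56.8] 4 rows
[[-0.07, 1.69, 0.11], [-0.07, 1.69, 0.11], [-0.06, 1.69, 0.1], [-0.06, 1.69, 0.1]]
[[0.001, 0.001, 0.001], [0.001, 0.001, 0.001], [0.001, 0.001, 0.001], [0.001, 0.001, 0.001]]
```

arm_command(gripper=[6, 6, 6, 6, 6], offset=[[0, 1.5, 0.1], [-0.1, 1.5, 0.1], [-0.1, 1.5, 0.1], [0, 0.8, 0], [0, 0.2, 0]], rot=[[0, 0, 0], [0, 0, 0], [0, 0, 0], [0, 0, 0], [0, 0, 0]])

```text
clock: 17.87
eef_pos: [469.4, -296.7, 72.0]
tool_rot: [0.633, 0.651, -0.302, -0.29]
wrist_force: [-0.8, -0.6, -0.4]
gripper_width: 60.5
```

```bash
python3 - <<'E'
from h import *
plan([((472.5,-297.4,56.8),pose(40,1.5,91.5))],step=20)
im,d,P=cloud('top');cv2.imwrite('pics/t5.png',cv2.resize(im[180:260,310:400,::-1],None,fx=6,fy=6,interpolation=cv2.INTER_CUBIC))
E
```

```text
clock 17.87 at [ 469.4 -296.7   72. ] w 60.5 F [-0.8 -0.6 -0.4] y [ 0.648  0.016 -0.761] x [-0.03   1.    -0.005] j5 [ 0.17  0.6  -0.94]
-> [ 472.5 -297.4   56.8] 1 rows
[[-0.07, 1.36, 0.75]]
[[0.007, 0.006, -0.001]]
```

arm_command(gripper=[6, 6, 6], offset=[[-0.1, 0.4, 0.9], [0, 0.6, 0.3], [0, 0.4, 0.1]], rot=[[0, 0, 0], [0, 0, 0], [0, 0, 0]])

```text
clock: 18.17
eef_pos: [468.9, -297.8, 54.4]
tool_rot: [0.634, 0.651, -0.303, -0.289]
wrist_force: [-0.3, 0.1, 0.3]
gripper_width: 59.7
```

```bash
python3 - <<'E'
from h import *
plan([((472.5,-297.4,56.8),pose(40,1.5,91.5))],step=20)
E
```

```text
clock 18.17 at [ 468.9 -297.8   54.4] w 59.7 F [-0.3  0.1  0.3] y [ 0.649  0.014 -0.76 ] x [-0.03   1.    -0.008] j5 [ 0.11  0.6  -0.94]
-> [ 472.5 -297.4   56.8] 1 rows
[[0.03, 0.05, -0.43]]
[[0.009, 0.008, -0.003]]
```

arm_command(gripper=[6, 6, 2, 2, 2], offset=[[0, 0, -0.4], [0, 0, 0], [0, 0, 0], [0, 0, 0], [0, 0, 0]], rot=[[0, 0, 0], [0, 0, 0], [0, 0, 0], [0, 0, 0], [0, 0, 0]])

```text
clock: 18.58
eef_pos: [471.7, -298.0, 56.7]
tool_rot: [0.634, 0.65, -0.302, -0.29]
wrist_force: [-7.6, 1.2, 5.8]
gripper_width: 26.3
```

arm_command(gripper=[2, 2, 2], offset=[[0, 0, 0], [0, 0, 0], [0, 0, 0]], rot=[[0, 0, 0], [0, 0, 0], [0, 0, 0]])

```text
clock: 18.83
eef_pos: [471.5, -298.4, 57.1]
tool_rot: [0.634, 0.65, -0.302, -0.29]
wrist_force: [-0.0, -0.0, 0.2]
gripper_width: 26.0
```

```bash
python3 - <<'E'
from h import *
plan([((472.5,-297.4,56.8),pose(40,1.5,91.5))],step=20)
E
```

```text
clock 18.83 at [ 471.5 -298.4   57.1] w 26.0 F [-0.  -0.   0.2] y [ 0.649  0.013 -0.761] x [-0.028  1.    -0.007] j5 [ 0.11  0.6  -0.93]
-> [ 472.5 -297.4   56.8] 1 rows
[[0.1, 0.09, -0.06]]
[[0.008, 0.006, -0.004]]
```

arm_command(gripper=[2, 2, 2, 2, 2], offset=[[0, -1, 0], [0, -1.5, 0], [0, -2, 0], [0, -2, 0], [0, -1, 0]], rot=[[0, 0, 0], [0, 0, 0], [0, 0, 0], [0, 0, 0], [0, 0, 0]])

```text
clock: 19.25
eef_pos: [421.1, -296.6, 113.3]
tool_rot: [0.632, 0.651, -0.302, -0.292]
wrist_force: [-0.1, -0.8, -0.5]
gripper_width: 26.3
```

arm_command(gripper=[2, 2], offset=[[0, 0, 0], [0, 0, 0]], rot=[[0, 0, 0], [0, 0, 0]])

```text
clock: 19.42
eef_pos: [420.7, -298.1, 115.2]
tool_rot: [0.633, 0.65, -0.303, -0.291]
wrist_force: [-0.2, -0.7, -0.0]
gripper_width: 26.2
```

```bash
python3 - <<'E'
from h import *
im,d,P=cloud('side');a=cv2.resize(im[110:190,255:335,::-1],(400,400),interpolation=cv2.INTER_CUBIC)
im,d,P=cloud('top');b=cv2.resize(im[180:250,310:380,::-1],(400,400),interpolation=cv2.INTER_CUBIC)
cv2.imwrite('pics/st6.png',np.hstack([a,b]))
plan([((430,-250,250),pose(0,0,90))],step=20)
E
```

```text
clock 19.52 at [ 420.9 -297.6  114.6] w 26.3 F [ 0.3  0.6 -0.3] y [ 0.648  0.016 -0.762] x [-0.03   1.    -0.004] j5 [ 0.38  0.64 -1.07]
-> [ 430. -250.  250.] 8 rows
[[0.58, -1.21, -1.2], [0.59, -1.31, -1.08], [0.59, -1.4, -0.96], [0.59, -1.48, -0.83], [0.59, -1.55, -0.7], [0.6, -1.6, -0.56], [0.6, -1.64, -0.41], [0.6, -1.67, -0.26]]
[[0.088, 0.004, 0.001], [0.088, 0.004, 0.001], [0.088, 0.004, 0.001], [0.088, 0.004, 0.001], [0.088, 0.004, 0.001], [0.088, 0.004, 0.001], [0.088, 0.004, 0.001], [0.088, 0.004, 0.001]]
```

View pics/st6.png

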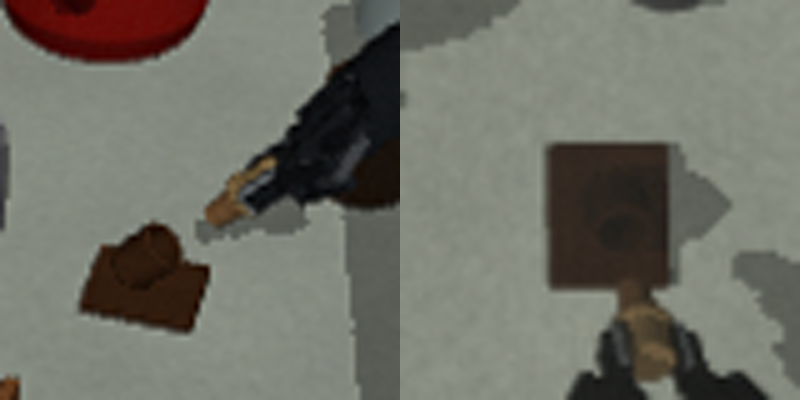

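The stopper is out and held, with its tip at (215,212) in the left crop and the tube empty at (150,250). I'll turn it upright and measure it.

arm_command(gripper=[2, 2, 2, 2, 2], offset=[[0.6, -1.2, -1.2], [0.6, -1.3, -1.1], [0.6, -1.4, -1], [0.6, -1.5, -0.8], [0.6, -1.5, -0.7]], rot=[[0.09, 0, 0], [0.09, 0, 0], [0.09, 0, 0], [0.09, 0, 0], [0.09, 0, 0]])

```text
clock: 19.93
eef_pos: [421.2, -261.3, 190.7]
tool_rot: [0.545, 0.561, -0.443, -0.439]
wrist_force: [-0.1, -0.8, -1.0]
gripper_width: 26.4
```

arm_command(gripper=[2, 2, 2, 2, 2], offset=[[0.6, -1.6, -0.6], [0.6, -1.2, -0.4], [0.6, -0.6, -0.3], [0, 0, 0], [0, 0, 0]], rot=[[0.09, 0, 0], [0.09, 0, 0], [0.05, 0, 0], [0, 0, 0], [0, 0, 0]])

```text
clock: 20.35
eef_pos: [436.3, -241.1, 228.6]
tool_rot: [-0.487, -0.506, 0.51, 0.497]
wrist_force: [0.0, 0.8, -0.8]
gripper_width: 26.2
```

```bash
cat >> h.py <<'E'
def stopper(tag):
    s=bot.observe(); p=s['eef_pos']; R=Ro.from_quat(s['tool_rot'])
    for n in('side','top'):
        im,d,P=cloud(n); i=im.astype(int); L=R.inv().apply((P-p).reshape(-1,3)).reshape(P.shape)
        m=(abs(L[...,0])<25)&(abs(L[...,2])<25)&(L[...,1]>-35)&(L[...,1]<45)&(i[...,0]>i[...,2]+25)&(i[...,0]>60)
        q=L[m]; print(n,len(q),'tool-frame')
        for a in range(-30,45,8):
            t=q[(q[:,1]>=a)&(q[:,1]<a+8)]
            if len(t)>2: print('  y',a,len(t),'x',t[:,0].min().round(1),t[:,0].max().round(1),'mid',((t[:,0].min()+t[:,0].max())/2).round(1),'z',t[:,2].min().round(1),t[:,2].max().round(1))
        if len(q): 
            v,u=np.nonzero(m); cv2.imwrite(f'pics/{tag}_{n}.png',cv2.resize(im[max(0,v.min()-20):v.max()+20,max(0,u.min()-20):u.max()+20,::-1],(400,400),interpolation=cv2.INTER_CUBIC))
E
python3 - <<'E'
from h import *
stopper('a')
a=cv2.imread('pics/a_side.png');b=cv2.imread('pics/a_top.png')
cv2.imwrite('pics/ab.png',np.hstack([x for x in(a,b) if x is not None]))
plan([((600,-98,252),pose(0,0,90))])
im,d,P=cloud('side');X,Y,Z=P[...,0],P[...,1],P[...,2]
for (x,y,z0,z1,nm) in((600,-98,183,206,'rim'),(595,92,82,94,'jar')):
    m=(abs(X-x)<42)&(abs(Y-y)<42)&(Z>z0)&(Z<z1);r=cv2.minAreaRect(P[m][:,:2].astype(np.float32)); print(nm,m.sum(),[np.round(t,1) for t in r],P[m].mean(0).round(1))
E
```

```text
side 60 tool-frame
  y -30 3 x -1.1 6.5 mid 2.7 z 10.3 11.9
  y -22 3 x -4.0 7.1 mid 1.6 z 12.3 13.4
  y -14 3 x 6.8 7.3 mid 7.1 z 10.3 13.0
  y -6 8 x -5.6 18.1 mid 6.3 z -5.7 15.5
  y 2 11 x -0.8 16.7 mid 7.9 z -15.3 17.0
  y 10 10 x 7.7 13.2 mid 10.4 z -6.5 9.9
  y 18 10 x 3.2 12.4 mid 7.8 z -6.3 9.5
  y 26 11 x 3.8 11.2 mid 7.5 z -6.1 8.1
top 0 tool-frame
clock 20.45 at [ 434.9 -241.2  228.2] w 26.2 F [ 0.4 -0.   0.1] y [-0.015  0.005 -1.   ] x [-0.03   1.     0.006] j5 [ 1.27 -0.01 -0.69]
-> [600. -98. 252.] 7 rows
[[1.98, -0.36, -2.41], [1.99, -0.36, -2.41], [2.0, -0.36, -2.4], [2.01, -0.35, -2.39], [2.02, -0.35, -2.38], [2.03, -0.35, -2.37], [2.04, -0.34, -2.37]]
[[-0.002, 0.004, 0.001], [-0.002, 0.004, 0.001], [-0.002, 0.004, 0.001], [-0.002, 0.004, 0.001], [-0.002, 0.004, 0.001], [-0.002, 0.004, 0.001], [-0.002, 0.004, 0.001]]
rim 106 [array([598.1, -96.6]), array([36.1, 36.3]), np.float64(57.4)] [597.9 -95.9 192.6]
jar 262 [array([596.8,  94.1]), array([64.1, 63.8]), np.float64(87.8)] [594.8  99.5  89.4][ WARN:0@3.662] global loadsave.cpp:275 findDecoder imread_('pics/a_top.png'): can't open/read file: check file path/integrity
```

View pics/ab.png

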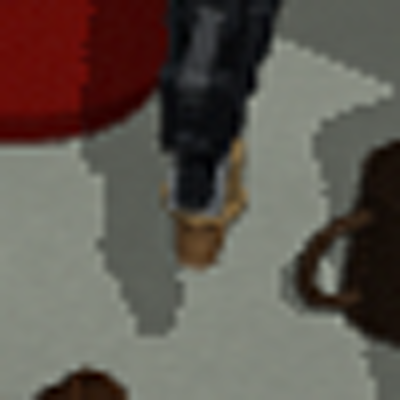

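arm_command(gripper=[2, 2, 2, 2, 2], offset=[[1.8, -0.5, -2.2], [2, -0.5, -2.4], [2, -0.5, -2.4], [2, -0.3, -2.4], [2, -0.2, -2.4]], rot=[[0, 0, 0], [0, 0, 0], [0, 0, 0], [0, 0, 0], [0, 0, 0]])

```text
clock: 20.92
eef_pos: [544.4, -143.7, 243.7]
tool_rot: [-0.491, -0.499, 0.505, 0.504]
wrist_force: [0.7, -0.1, -0.8]
gripper_width: 26.5
```

arm_command(gripper=[2, 2, 2, 2], offset=[[1.8, 0, -2], [0.5, 0, -0.7], [0, 0, 0], [0, 0, 0]], rot=[[0, 0, 0], [0, 0, 0], [0, 0, 0], [0, 0, 0]])

```text
clock: 21.25
eef_pos: [572.1, -118.4, 240.9]
tool_rot: [-0.49, -0.5, 0.504, 0.505]
wrist_force: [-0.0, -1.1, -0.2]
gripper_width: 25.9
```

```bash
python3 - <<'E'
from h import *
plan([((599.4,-98,248),pose(0,0,90))])
E
```

```text
clock 21.25 at [ 572.1 -118.4  240.9] w 25.9 F [-0.  -1.1 -0.2] y [-0.019  0.01  -1.   ] x [-0.009  1.     0.01 ] j5 [ 1.36  0.   -0.35]
-> [599.4 -98.  248. ] 1 rows
[[2.02, -0.74, -2.74]]
[[-0.019, 0.009, 0.01]]
```

arm_command(gripper=[2, 2, 2, 2, 2], offset=[[0.8, -0.9, -1], [0.8, -0.2, -1], [0.5, 0, -0.7], [0, 0, 0], [0, 0, 0]], rot=[[-0.02, 0.01, 0.01], [0, 0, 0], [0, 0, 0], [0, 0, 0], [0, 0, 0]])

```text
clock: 21.67
eef_pos: [595.4, -101.8, 250.7]
tool_rot: [-0.501, -0.497, 0.499, 0.503]
wrist_force: [0.3, 0.2, -0.1]
gripper_width: 26.1
```

```bash
python3 - <<'E'
from h import *
plan([((599.4,-98,248),pose(0,0,90))])
E
```

```text
clock 21.67 at [ 595.4 -101.8  250.7] w 26.1 F [ 0.3  0.2 -0.1] y [-0.003  0.    -1.   ] x [0.009 1.    0.   ] j5 [ 1.38 -0.   -0.29]
-> [599.4 -98.  248. ] 1 rows
[[0.39, 0.27, -0.4]]
[[-0.003, -0.009, 0.0]]
```

arm_command(gripper=[2, 2, 2, 2], offset=[[0.4, 0.3, -0.4], [0, 0.2, 0], [0, 0, 0], [0, 0, 0]], rot=[[0, -0.01, 0], [0, 0, 0], [0, 0, 0], [0, 0, 0]])

```text
clock: 22.0
eef_pos: [598.6, -98.9, 244.0]
tool_rot: [-0.498, -0.499, 0.502, 0.501]
wrist_force: [0.9, 0.0, 0.5]
gripper_width: 26.4
```

```bash
python3 - <<'E'
from h import *
plan([((599.4,-98,240),pose(0,0,90))])
im,d,P=cloud('side'); c=get_calibration('side'); f=192/np.tan(np.radians(c['fovy'])/2); M=np.linalg.inv(np.array(c['cam_to_world']))
def pr(p): q=M[:3,:3]@np.array(p,float)+M[:3,3]; return np.array([c['cx']+f*q[0]/q[2],c['cy']+f*q[1]/q[2]])
X,Y,Z=P[...,0],P[...,1],P[...,2]
p=bot.observe()['eef_pos']
m=(abs(X-598)<30)&(abs(Y+97)<30)&(Z>188)&(Z<204)&(im[...,1].astype(int)>im[...,0]+8); v,u=np.nonzero(m); print('rim',u.min(),u.max(),v.min(),v.max(),cv2.minAreaRect(P[m][:,:2].astype(np.float32)))
u0,v0=pr(p).astype(int); print('tcp px',pr(p),'mouth px',pr((598.1,-96.6,198)))
S=8; o=cv2.resize(im[v0-25:v0+45,u0-35:u0+35,::-1],None,fx=S,fy=S,interpolation=cv2.INTER_CUBIC); cv2.imwrite('pics/h7.png',o); print('origin',u0-35,v0-25)
stopper('b')
E
```

```text
clock 22.0 at [598.6 -98.9 244. ] w 26.4 F [0.9 0.  0.5] y [-0.006  0.001 -1.   ] x [-0.001  1.     0.001] j5 [ 1.37 -0.   -0.3 ]
-> [599.4 -98.  240. ] 1 rows
[[0.09, 0.4, -0.09]]
[[-0.006, 0.001, 0.001]]
rim 231 242 150 158 ((598.7036743164062, -95.11772155761719), (33.80609893798828, 34.531002044677734), 18.864107131958008)
tcp px [236.79303676 140.21470138] mouth px [236.81797602 152.81875014]
origin 201 115
side 84 tool-frame
  y -30 13 x -10.0 8.2 mid -0.9 z 3.8 13.6
  y -22 6 x 1.0 10.4 mid 5.7 z 10.5 14.3
  y -14 7 x 0.5 7.5 mid 4.0 z 9.4 15.0
  y -6 13 x -7.5 17.8 mid 5.1 z -2.5 16.4
  y 2 11 x -1.9 18.2 mid 8.2 z -7.2 16.6
  y 10 10 x 2.7 11.9 mid 7.3 z -5.1 11.4
  y 18 11 x 1.4 9.0 mid 5.2 z -3.7 11.0
  y 26 10 x 3.8 9.9 mid 6.9 z -3.5 8.5
  y 34 3 x 2.9 7.5 mid 5.2 z 2.7 7.5
top 0 tool-frame
```

View pics/h7.png

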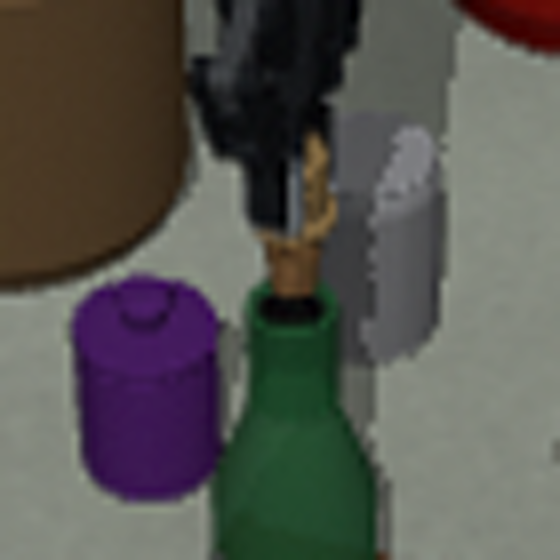

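Crop: the plug (294,260) sits just above the mouth centre (292,305) and is laterally aligned, so I descend.

arm_command(gripper=[2, 2, 2, 2, 2], offset=[[0.1, 0.4, -0.1], [0, 0.5, 0], [0, 0.5, 0], [0, 0.5, 0], [0, 0, 0]], rot=[[0, 0, 0], [0, 0, 0], [0, 0, 0], [0, 0, 0], [0, 0, 0]])

```text
clock: 22.57
eef_pos: [599.7, -97.8, 223.7]
tool_rot: [-0.499, -0.499, 0.501, 0.501]
wrist_force: [-0.4, -0.5, -0.4]
gripper_width: 25.7
```

```bash
python3 - <<'E'
from h import *
plan([((599.3,-97.9,220),pose(0,0,90))])
E
```

```text
clock 22.57 at [599.7 -97.8 223.7] w 25.7 F [-0.4 -0.5 -0.4] y [-0.005  0.    -1.   ] x [-0.001  1.     0.   ] j5 [ 1.32 -0.   -0.29]
-> [599.3 -97.9 220. ] 1 rows
[[-0.01, 0.37, 0.04]]
[[-0.005, 0.001, 0.0]]
```

arm_command(gripper=[2, 2, 2, 2], offset=[[0, 0.5, 0], [0, 0.5, 0], [0, 0.3, 0], [0, 0.3, 0]], rot=[[0, 0, 0], [0, 0, 0], [0, 0, 0], [0, 0, 0]])

```text
clock: 22.9
eef_pos: [599.6, -98.0, 207.8]
tool_rot: [-0.499, -0.499, 0.501, 0.5]
wrist_force: [-2.1, -0.5, 7.0]
gripper_width: 26.1
```

arm_command(gripper=[2, 2, 2, 2], offset=[[0, 0.5, 0], [0, 0.5, 0], [0, 0.5, 0], [0, 0.5, 0]], rot=[[0, 0, 0], [0, 0, 0], [0, 0, 0], [0, 0, 0]])

```text
clock: 23.23
eef_pos: [605.8, -99.0, 205.9]
tool_rot: [0.507, 0.504, -0.496, -0.492]
wrist_force: [-5.1, 0.9, 23.2]
gripper_width: 26.5
```

arm_command(gripper=[2, 2, 2], offset=[[0, 0.2, 0.4], [0, 0.3, 0.3], [0, 0.2, 0]], rot=[[0.02, 0, 0], [0.01, 0, 0], [0, 0, 0]])

```text
clock: 23.48
eef_pos: [600.6, -98.7, 205.5]
tool_rot: [0.503, 0.499, -0.502, -0.496]
wrist_force: [-2.4, 1.5, 13.7]
gripper_width: 26.1
```

```bash
python3 - <<'E'
from h import *
plan([((599.5,-98,203),pose(0,0,90))])
im,d,P=cloud('side');S=8; cv2.imwrite('pics/h8.png',cv2.resize(im[120:190,201:271,::-1],None,fx=S,fy=S,interpolation=cv2.INTER_CUBIC))
E
```

```text
clock 23.48 at [600.6 -98.7 205.5] w 26.1 F [-2.4  1.5 13.7] y [ 0.004 -0.009 -1.   ] x [-0.002  1.    -0.009] j5 [ 1.26 -0.01 -0.29]
-> [599.5 -98.  203. ] 1 rows
[[0.07, 0.25, 0.11]]
[[0.004, 0.002, -0.009]]
```

View pics/h8.png

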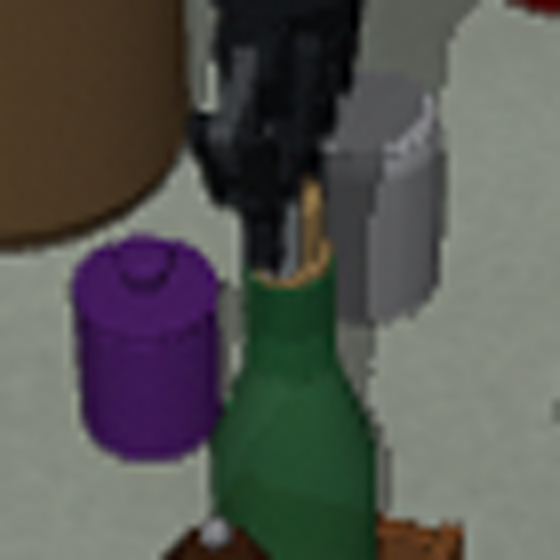

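The collar rests on the rim (290,275) with no visible gap. I'll give it one more push, then release and check.

arm_command(gripper=[2, 2, 2], offset=[[0, 0.6, 0.3], [0, 0.6, 0.3], [0, 0.3, 0.2]], rot=[[0, 0, 0], [0.01, 0, 0], [0, 0, 0]])

```text
clock: 23.78
eef_pos: [599.6, -98.4, 205.6]
tool_rot: [0.507, 0.503, -0.499, -0.491]
wrist_force: [-1.7, 1.4, 1.7]
gripper_width: 26.2
```

arm_command(gripper=[2, 5, 5, 5, 5], offset=[[0, 0, 0], [0, 0, 0], [0, 0, 0], [0, -1, 0], [0, -2, 0]], rot=[[0, 0, 0], [0, 0, 0], [0, 0, 0], [0, 0, 0], [0, 0, 0]])

```text
clock: 24.2
eef_pos: [596.3, -97.3, 230.5]
tool_rot: [0.504, 0.501, -0.501, -0.494]
wrist_force: [0.0, 0.1, -0.1]
gripper_width: 49.8
```

arm_command(gripper=[6, 6, 6, 6, 6], offset=[[0, -2.5, 0], [0, -2.5, 0.5], [0, 0, 3], [0, 0, 3.5], [0, 0, 3.5]], rot=[[0, 0, 0], [0, 0, 0], [0, 0, 0], [0, 0, 0], [0, 0, 0]])

```text
clock: 24.62
eef_pos: [495.9, -99.2, 282.8]
tool_rot: [0.505, 0.502, -0.5, -0.493]
wrist_force: [-0.7, -0.4, 0.9]
gripper_width: 60.2
```

arm_command(gripper=[6, 6, 6], offset=[[-2, 0, 3], [-1, 0, 1], [0, 0, 0]], rot=[[0, 0, 0], [0, 0, 0], [0, 0, 0]])

```text
clock: 24.87
eef_pos: [449.1, -128.8, 283.9]
tool_rot: [0.504, 0.502, -0.501, -0.493]
wrist_force: [1.0, -0.6, -0.5]
gripper_width: 59.8
```

```bash
python3 - <<'E'
from h import *
im,d,P=cloud('side');S=8; a=cv2.resize(im[125:195,201:271,::-1],(480,480),interpolation=cv2.INTER_CUBIC)
X,Y,Z=P[...,0],P[...,1],P[...,2]
def rep(n,P):
    X,Y,Z=P[...,0],P[...,1],P[...,2]
    k=P[(abs(X-598)<30)&(abs(Y+97)<30)&(Z>208)]; print(n,'knob',len(k),k.mean(0).round(1),k[:,2].max().round(1), np.sort(k[:,2])[-6:].round(1))
    for nm,(x,y,z0,z1) in dict(collar=(598,-97,197,207),jar=(595,92,82,94),mill=(593,1,128,160)).items():
        m=(abs(X-x)<40)&(abs(Y-y)<40)&(Z>z0)&(Z<z1);q=P[m]; print(nm,len(q),[np.round(t,1) for t in cv2.minAreaRect(q[:,:2].astype(np.float32))],q.mean(0).round(1))
rep('side',P)
im,d,P=cloud('top'); rep('top',P); b=cv2.resize(im[145:245,205:305,::-1],(310,310)); b=np.vstack([b,np.zeros((170,310,3),np.uint8)])
cv2.imwrite('pics/f9.png',np.hstack([a,b]))
print(bot.observe()['eef_pos'],bot.observe()['clock'])
E
```

```text
side knob 91 [595.4 -91.3 224.2] 233.3 [232.3 232.4 232.4 232.7 233.  233.3]
collar 39 [array([595.5, -90.9]), array([30.5, 20.8]), np.float64(19.0)] [594.7 -87.7 202.6]
jar 268 [array([596.4,  95.5]), array([65. , 64.9]), np.float64(65.4)] [594.5  99.8  89.2]
mill 96 [array([594.3,   6.8]), array([37.1, 26.3]), np.float64(9.3)] [592.8   7.4 136.7]
top knob 81 [595.  -98.4 228.2] 236.9 [233.7 234.4 234.7 235.5 235.8 236.9]
collar 30 [array([595.4, -98.6]), array([35.3, 31.4]), np.float64(80.7)] [592.9 -93.7 201. ]
jar 251 [array([595. ,  91.8]), array([61.8, 61. ]), np.float64(2.2)] [595.3  91.9  88.7]
mill 117 [array([594.2,  -0.5]), array([37.6, 37.7]), np.float64(47.6)] [591.6  -0.4 136.4]
[ 451.04698494 -128.11270754  283.8744675 ] 24.9667
```

View pics/f9.png

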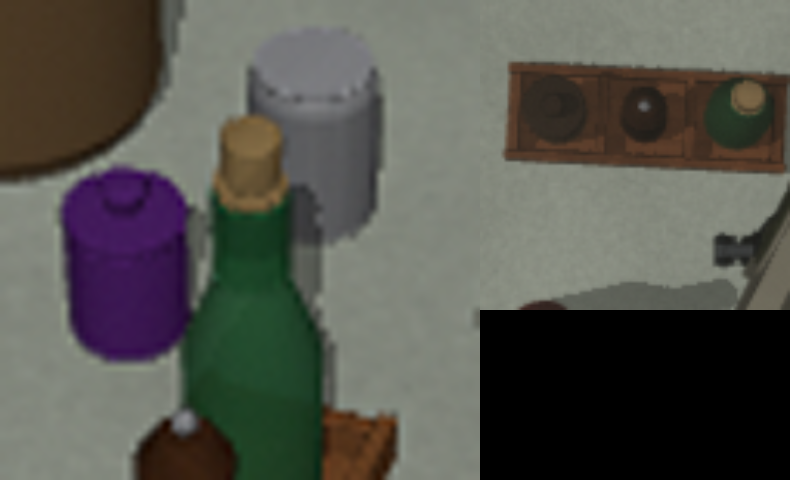

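```bash
python3 - <<'E'
from h import *
for n in('top','side'):
    A=[];B=[];C=[];J=[]
    for _ in range(8):
        im,d,P=cloud(n); X,Y,Z=P[...,0],P[...,1],P[...,2]; i=im.astype(int)
        cx,cy=(595,-98.4) if n=='top' else (595.4,-95.5)
        A.append(np.median(Z[(np.hypot(X-cx,Y-cy)<7)&(Z>222)])); 
        k=(abs(X-cx)<25)&(abs(Y-cy)<25)&(Z>205)&(i[...,0]>i[...,2]+20); v,u=np.nonzero(k); B.append((u.min(),u.max(),v.min(),v.max()))
        jx,jy=(595,91.8) if n=='top' else (596.5,94.5); J.append(np.median(Z[(np.hypot(X-jx,Y-jy)<5)&(Z>95)]))
        m=(i[...,1]>i[...,0]+10)&(i[...,1]>i[...,2]+3)&(abs(X-595)<45)&(abs(Y+97)<45)&(Z>150); C.append((P[m][:,2].max(),np.percentile(P[m][:,2],95)))
    # colour profile down the stopper axis column
    print(n,'knob top z',np.round(A,1),np.mean(A).round(2),'jar knob top (108)',np.mean(J).round(2),'green top',np.mean(C,0).round(1),B[0])
    if n=='side':
        u=int((B[0][0]+B[0][1])/2)
        for v in range(B[0][2]-2,B[0][2]+22): print(v,im[v,u],P[v,u].round(1))
E
```

```text
top knob top z [229.6 229.4 230.3 230.7 231.3 231.4 231.2 229.3] 230.4 jar knob top (108) 105.88 green top [203.3 200.8] (np.int64(286), np.int64(296), np.int64(171), np.int64(181))
side knob top z [230.3 230.2 231.5 230.9 230.5 230.6 230.  230.7] 230.59 jar knob top (108) 107.88 green top [201.4 197.3] (np.int64(232), np.int64(242), np.int64(142), np.int64(153))
140 [62 65 65] [ 671.3 -302.9   83.9]
141 [75 71 65] [ 673.9 -309.8   73.8]
142 [119  95  59] [ 600.6 -106.3  231.6]
143 [117  95  60] [ 599.1 -102.1  231.2]
144 [121 100  64] [596.7 -95.2 233. ]
145 [124 101  64] [595.6 -92.2 231.7]
146 [127 104  67] [595.1 -90.8 229.1]
147 [129 106  69] [593.1 -85.  230. ]
148 [107  88  56] [593.8 -86.7 224.9]
149 [109  89  56] [592.  -81.6 225.3]
150 [106  88  55] [593.8 -86.6 217.4]
151 [101  82  53] [593.8 -86.6 213.6]
152 [100  81  52] [592.9 -83.9 212. ]
153 [108  88  56] [592.7 -83.2 208.8]
154 [124 100  64] [592.3 -82.1 205.9]
155 [102  85  53] [591.3 -79.3 204.4]
156 [28 61 34] [593.7 -85.6 195.1]
157 [26 61 35] [592.7 -82.9 193.5]
158 [23 59 34] [592.4 -82.  190.4]
159 [22 59 33] [591.5 -79.4 188.7]
160 [21 58 31] [591.7 -79.7 184.5]
161 [21 58 33] [592.2 -81.1 179.3]
162 [24 60 34] [591.9 -80.  176.3]
163 [26 67 38] [592.7 -82.2 170.3]
```

```bash
python3 -c "
from cell import bot
bot.hand_in(); print(bot.observe()['clock'])"
```

```text
the job is handed in; nothing more can be done
the job is handed in; nothing more can be done
```

I swapped the carafe and the jar: the green carafe now stands in bay2 and the stoneware jar in bay0. The stopper from the slanted rest is pressed home in the carafe. I handed the job in at about 26 s of the 67 s allowed, and no verdict was reported.

| Check | Result | Expected |
|---|---|---|
| Stopper, knob top height | 230.4 mm (top camera), 230.6 mm (side camera) | about 230 mm if the collar sits on the rim |
| Jar position | about (595–596, 92–95) mm | bay0 centre about (597, 92) mm |
| Carafe position, taken from the stopper's collar | about (595, −98) mm | bay2 centre about (593, −96) mm |
| Pepper mill | upright in its bay | not moved |

- **Stopper:** the last side view shows it straight in the neck, with no gap under the collar. The strongest reading while pressing was 23 N.
- **Cameras:** the two views disagree by 2–4 mm, mostly in y. That is inside the 15 mm placing tolerance but on the scale of the 6 mm stopper centring, which I judged by eye in the side view.
- **Carafe position:** it slid a few millimetres during and after release and pressing; the position above is from after that.
- **Not re-measured:** I did not check the dish, spice jar, can, mug or spoon at the end. The arm's path stayed clear of them.

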